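# Set up the batch weigher: cock the kick-out arm, load and dock the tray

## Robot

A 6-joint arm with a two-finger parallel gripper is mounted at the origin on the work surface. World frame = base frame: x ahead of the robot, y to its left, z up, the work surface at z = 0. Lengths are in m, angles in degrees, forces in N, time in s.
With the tool pointing down it reaches from about 0.15 to 0.775 m from the base axis. Payload 6.1 kg.
Tool frame: the origin (TCP) lies at the very end of the fingers, on their centre line; the grasp point (between the pads) lies arm.grip_depth behind it (arm.grip_depth is the distance from the TCP to the grasp point, in m); z points along the fingers, y is the line along which they close (so a half turn about z gives the same grasp; the last joint's range is limited). The gripper opens to 85 mm and grips with 20 to 120 N. Pads are 22 mm wide; open, the fingers measure 114 mm over their backs; the gripper's body (76 mm by 85 mm) begins 54 mm behind the grasp point. The pads swing forward as they close: fully open they stand 13 mm farther back than shut.
Start: joints at [-75.401, 7.208, -2.269, 80.523, 0, 90], TCP at [0.132, -0.508, 0.231] pointing down, gripper open.
Joint ranges: [-155.77, 155.77], [-54.66, 111.73], [-72.52, 77.12], [-102.08, 115.82], [-83.92, 84.16], [-180, 180]. Speed limits (degrees/s): [136.94, 136.94, 172.46, 180, 180, 180].

## Interface

Orientations are given as [roll, pitch, yaw] about the fixed x, y, z axes, in that order (R = Rz(yaw) Ry(pitch) Rx(roll)).
In Python, from rig import arm gives the robot as it stands.
- The arm moves only by the shell command python3 -m pendant 'ROWS' [FORCE]. ROWS is JSON, a list of rows, each a list of 7 numbers: the finger opening in mm, from 0 to 85.4, then the shift along the tool's x, y, z in units of 40 mm (1.0 is 40 mm), then the turn, a rotation vector about the tool's x, y, z in units of 8 degrees (1.0 is 8 degrees). In form: [[jaw, x, y, z, wx, wy, wz], ...]. A call has exactly 5 rows; each row is the pose to reach, as a shift and turn from the pose commanded when the call began, along the tool's axes at that moment; what a row does not reach only later rows make up. A row lasts 1/10 s, in which the tool goes at most 50 mm and 8.59 degrees, less where a joint would pass 70% of its speed; a pose out of reach is approached as far as the arm can. A call with a gripper value outside its range is refused whole. The fingers move at their own pace and stop on an object; FORCE is the grip in N (left out, the last holds). Time passes only in rows, so rows that repeat a pose let the fingers close, or fill a call up. It gives the time, the measured TCP pose, the force, the opening and the grip force at its end, in the units of the state.
- arm.sense(): the state, without advancing time (a new reading comes with each control period).
- arm.get_image(name): name is "side" or "top"; returns the picture (384x512x3 uint8, red, green, blue); there is no depth.
- arm.calibration(name): a dict with "K" (3x3 intrinsics, pixels), "rvec" (rotation vector, rad) and "tvec" (3), from world to camera coordinates, as OpenCV has them. Camera axes: x right, y down, z forward; pixel columns grow to the right and rows downward; lengths in m; the calibration is good to about 2 mm. A picture is of the moment at which its call begins. calibration takes no time and is no camera call.
- arm.sign_off(): hands the job in; it is judged then, once.
Trained networks look in the newest picture that a camera, given by its name, has taken for a name from the list of things; names that differ only in an ending like _2 or _b are one class to them, and where a whole thing is asked for, a point or a joint stands for the part that bears it (a point fixed in the world has none). Each returns a list of dicts, best first, with "score" (0 to 1); they miss things now and then, are a little off and sometimes report something else, mostly with a low value. They report only what shows in the picture. A call takes as long as a camera call. They do not tell look-alikes from the thing itself.
- arm.look_for(camera, name): "position" ([x, y, z] in m, in world coordinates, good to about 4 mm: the middle of the surface that is visible of it).
- arm.regions_of(camera, name): "mask" (384x512 bool, what is visible of it).
The state is a dict: "t": time; "joints": joint angles; "dq": joint speeds; "tau": joint torques, N m; "position": TCP position; "eef_rot": TCP orientation; "contact_force": force on the tool from outside, world axes, zero at the start; "moment": the same for the moment, N m; "finger_gap": finger opening in m; "grasp_force": force on a finger pad.
Only numpy, scipy, OpenCV 4.12 (cv2) and the standard library are available. Lean on these libraries where they do the work, as an engineer would, in place of code of your own. Each camera call takes 0.05 s, during which the arm holds its last target. There are 200 camera calls.

## Task

Get the batch weigher ready for its next run: first put the steel check weight that was left standing in its tray dock back upright in its small wooden box, then draw the dock's sprung kick-out arm back by its post until it hooks on the hair-trigger catch by itself, easing it on and never letting it snap forward. Next stand every small white pot upright in a pocket of its own in the tray while the tray is still out on the bench, then slide the loaded tray into the dock right up against its stops with the arm still hooked, and finally turn the turnbutton fully across behind the tray. Do not knock over the glass jar.

Things in the scene. Friction and masses are not known exactly. Their poses are not given: they have to be found in the camera images.
- dock: Tray dock of the weigher, fixed, open above. Origin: on the bench where the tray's origin rests when fully home; x = the way the tray slides in, z up. Two rails along x, inner faces at y = +-73 mm, 22 mm high, from x = -70 to +106 mm, flared out to x = -95 mm. Steel lips 16 to 22 mm up reach in to y = +-64 mm over the tray's flanges. The bench is the floor. White console 50 mm high at x = 235 to 290 mm.
- dock_stop (a point): Midway between the dock's two stops, at dock x = +92 mm, 8 mm above the bench. The stops meet the tray's leading end at its sides (beyond y = +-62 mm) only.
- kick (a joint): Sprung kick-out arm, flat steel bar 175 mm long, 5 to 23 mm above the bench, at the dock's far end. 0 = relaxed: slants into the dock and blocks the tray. Grows (rad) as it is drawn back, clockwise from above, towards the dock's +x. Its tip pushes the catch aside; past 0.65 the catch springs back in front of it; eased forward, it rests hooked at about 0.64, clear of the tray. Draw to 0.69; hard stop at 0.74.
- kick_post (a point): Point on the axis of the arm's upright round grip post (12 mm diameter, from 23 to 72 mm above the bench), 50 mm above the bench, 140 mm from the arm's pivot. The spring pushes the arm towards 0 with 3.5 N here when relaxed, 7 N when hooked; let go of before it is hooked, or with the catch bumped, the arm snaps forward.
- kick_hinge (a point): Point on the arm's vertical pivot axis, 50 mm above the bench (dock x = 139, y = -100 mm).
- catch (a joint): Hair-trigger catch, slim brass lever 5 to 23 mm above the bench on a vertical pivot at dock x = 199, y = 69 mm, from its tooth at dock x = 131 mm to a bare tail at x = 234 mm. 0 = closed (light spring); grows (rad, to 0.35) as the tooth swings aside towards the dock's +y. About 1 N sideways on the tooth, or 2 N on the tail, fires the hooked arm.
- button (a joint): Turnbutton, steel bar 74 x 30 mm, 4 to 14 mm above the bench, beside the mouth. 0 = open, pointing out along the dock's -x; grows (rad) clockwise from above; 1.57 = fully across the mouth, pointing to the dock's +y, 4 mm behind a tray that is home; range -0.4 to 1.6. Stays where it is left (about 1.3 N at its post moves it).
- button_post (a point): Point on the axis of the turnbutton's upright round grip post (12 mm diameter, from 14 to 65 mm above the bench), 50 mm above the bench, 55 mm from its pivot.
- button_hinge (a point): Point on the turnbutton's vertical pivot axis, 50 mm above the bench (dock x = -111, y = -104 mm).
- tray: Loose aluminium tray, 184 (x) x 140 (y) mm with its side flanges, rim 10 mm high, 0.35 kg. Origin: centre of its underside, z up. Floor 3 mm. Four pockets 58 x 56 mm centred at x = +-59, y = +-30 mm, ribs 9 mm high, an empty lane 52 mm long in x between them. Starts outside the mouth, x roughly along the dock's x; either end may lead.
- tray_fin (a point): Point in the middle of the tray's black upright carrying fin, 58 mm above the tray's underside. The fin is 40 mm along the tray's x, 10 mm thick in y, its top 72 mm above the underside.
- pot0: A small closed plain white pot with a white lid, round, 46 mm diameter, 36 mm high, about 70 g. Origin: centre of its underside, z up. Two to four pots are present.
- pot1: A small closed plain white pot with a white lid, round, 46 mm diameter, 36 mm high, about 70 g. Origin: centre of its underside, z up. Two to four pots are present.
- pot2: A small closed plain white pot with a white lid, round, 46 mm diameter, 36 mm high, about 70 g. Origin: centre of its underside, z up. Two to four pots are present.
- pot3: A small closed plain white pot with a white lid, round, 46 mm diameter, 36 mm high, about 70 g. Origin: centre of its underside, z up. Two to four pots are present.
- weight: Steel check weight, 0.5 kg: a cylinder of 40 mm diameter and 52 mm high with a small knob on top (20 mm diameter, top at 70 mm). Origin: centre of its underside, z up.
- weightbox: Small open wooden box for the check weight, fixed, 80 x 80 mm outside, 18 mm high, walls and floor 5 mm. Origin: centre of its underside.
- jar: Glass jar with steel cap, 60 mm diameter, 60 mm high; not to be knocked over. Origin: centre of its underside.
Not all that is in view belongs to the job. Of the things shaped like the tray, the aluminium one is meant. What is shaped like the pot0 but red is not meant.

How it is judged (in metres and radians):
On the way, in this order (a step that is already met when the one before it is completed fails the run):
1. the check weight stands in its box, let go (horizontal distance between weight and weightbox below 0.025 m and height (world z) of weight below 0.012 m and angle between weight's own z axis and vertical below 0.15 rad and contact force between the fingers and weight below 0.1 N), for 0.2 s.
2. the kick-out arm is hooked on its catch and let go (value of joint kick above 0.59 rad and velocity of joint kick between -0.1 and 0.1 rad/s and contact force between each of the arm, the fingers and kick below 0.1 N), for 0.4 s.
3. every pot stands in a pocket of the tray, while the tray is still outside the dock and the arm is hooked (x of pot0 in the frame of tray between -0.085 and 0.085 m and (x of pot0 in the frame of tray above 0.035 m or x of pot0 in the frame of tray below -0.035 m) and y of pot0 in the frame of tray between -0.055 and 0.055 m and (y of pot0 in the frame of tray above 0.012 m or y of pot0 in the frame of tray below -0.012 m) and z of pot0 in the frame of tray between -0.003 and 0.0065 m and angle between each of pot0, pot1, pot2, pot3's own z axis and vertical below 0.12 rad and contact force between the fingers and pot0 below 0.1 N and x of pot1 in the frame of tray between -0.085 and 0.085 m and (x of pot1 in the frame of tray above 0.035 m or x of pot1 in the frame of tray below -0.035 m) and y of pot1 in the frame of tray between -0.055 and 0.055 m and (y of pot1 in the frame of tray above 0.012 m or y of pot1 in the frame of tray below -0.012 m) and z of pot1 in the frame of tray between -0.003 and 0.0065 m and contact force between the fingers and pot1 below 0.1 N and x of pot2 in the frame of tray between -0.085 and 0.085 m and (x of pot2 in the frame of tray above 0.035 m or x of pot2 in the frame of tray below -0.035 m) and y of pot2 in the frame of tray between -0.055 and 0.055 m and (y of pot2 in the frame of tray above 0.012 m or y of pot2 in the frame of tray below -0.012 m) and z of pot2 in the frame of tray between -0.003 and 0.0065 m and contact force between the fingers and pot2 below 0.1 N and x of pot3 in the frame of tray between -0.085 and 0.085 m and (x of pot3 in the frame of tray above 0.035 m or x of pot3 in the frame of tray below -0.035 m) and y of pot3 in the frame of tray between -0.055 and 0.055 m and (y of pot3 in the frame of tray above 0.012 m or y of pot3 in the frame of tray below -0.012 m) and z of pot3 in the frame of tray between -0.003 and 0.0065 m and contact force between the fingers and pot3 below 0.1 N and x of tray in the frame of dock below -0.17 m and value of joint kick above 0.59 rad), for 0.2 s.
4. the loaded tray is home against the stops, the arm still hooked (x of tray in the frame of dock between -0.006 and 0.006 m and y of tray in the frame of dock between -0.008 and 0.008 m and angle between the x axis of tray and the x axis of dock, either way round below 0.06 rad and z of tray in the frame of dock below 0.006 m and value of joint kick above 0.59 rad and x of pot0 in the frame of tray between -0.085 and 0.085 m and (x of pot0 in the frame of tray above 0.035 m or x of pot0 in the frame of tray below -0.035 m) and y of pot0 in the frame of tray between -0.055 and 0.055 m and (y of pot0 in the frame of tray above 0.012 m or y of pot0 in the frame of tray below -0.012 m) and z of pot0 in the frame of tray between -0.003 and 0.0065 m and angle between each of pot0, pot1, pot2, pot3's own z axis and vertical below 0.12 rad and x of pot1 in the frame of tray between -0.085 and 0.085 m and (x of pot1 in the frame of tray above 0.035 m or x of pot1 in the frame of tray below -0.035 m) and y of pot1 in the frame of tray between -0.055 and 0.055 m and (y of pot1 in the frame of tray above 0.012 m or y of pot1 in the frame of tray below -0.012 m) and z of pot1 in the frame of tray between -0.003 and 0.0065 m and x of pot2 in the frame of tray between -0.085 and 0.085 m and (x of pot2 in the frame of tray above 0.035 m or x of pot2 in the frame of tray below -0.035 m) and y of pot2 in the frame of tray between -0.055 and 0.055 m and (y of pot2 in the frame of tray above 0.012 m or y of pot2 in the frame of tray below -0.012 m) and z of pot2 in the frame of tray between -0.003 and 0.0065 m and x of pot3 in the frame of tray between -0.085 and 0.085 m and (x of pot3 in the frame of tray above 0.035 m or x of pot3 in the frame of tray below -0.035 m) and y of pot3 in the frame of tray between -0.055 and 0.055 m and (y of pot3 in the frame of tray above 0.012 m or y of pot3 in the frame of tray below -0.012 m) and z of pot3 in the frame of tray between -0.003 and 0.0065 m), for 0.2 s.
At the end, for the whole second after the job is handed in: Weight upright in its box (within 25 mm of centre); arm hooked (kick above 0.59) and still; every present pot upright on a pocket floor of its own; tray home within 6 mm along, 8 mm across; turnbutton across (button above 1.38); all let go and at rest (all of step 1 and all of step 4 and velocity of joint kick between -0.1 and 0.1 rad/s and contact force between each of the arm, the fingers and kick below 0.1 N and contact force between the fingers and pot0 below 0.1 N and contact force between the fingers and pot1 below 0.1 N and contact force between the fingers and pot2 below 0.1 N and contact force between the fingers and pot3 below 0.1 N and value of joint button above 1.38 rad and contact force between the fingers and tray below 0.1 N and contact force between the fingers and button below 0.1 N and linear speed of tray below 0.02 m/s); the robot touches nothing.
It fails at once if the kick-out arm snaps forward (faster than 1.5 rad/s while off its catch) (velocity of joint kick below -1.5 rad/s and value of joint kick below 0.56 rad).
It fails at once if the glass jar is knocked over (angle between jar's own z axis and vertical above 0.6 rad).
Of pot0, pot1, pot2, pot3 only 2 to 4 are there at a start; the rules pass over those that are not, and their reading is None.
At some moment in a run one of pot0, pot1, pot2, pot3 may be knocked a few centimetres aside while the robot is not near it.
It also fails if it takes over 210 s, if anything falls off the work surface, if the arm or the gripper's body presses on something with over 40 N, if the wrist force passes 120 N, or if a joint passes its speed limit or range.

## Working session

There is one attempt and no reset: what is moved stays moved. The work goes in short steps, Python scripts to look and compute and a shell command to move; the robot and the scene stay as the last step left them, time stands still between calls to the robot, and variables do not carry over. Pictures are saved under pics/ and viewed, at most 15 in all, crops included, and the job is handed in when it is done.

```bash
ls; mkdir -p pics; cat > h.py <<'E'
import numpy as np,cv2
from rig import arm
from scipy.spatial.transform import Rotation as R
def cam(n):
    c=arm.calibration(n);return np.array(c["K"]),cv2.Rodrigues(np.array(c["rvec"]))[0],np.array(c["tvec"]).ravel()
def w(n,u,v,z):
    K,Rm,t=cam(n);d=Rm.T@np.linalg.solve(K,[u,v,1]);o=-Rm.T@t
    return o+d*(z-o[2])/d[2]
def px(n,p):
    K,Rm,t=cam(n);q=K@(Rm@np.array(p)+t);return q[:2]/q[2]
def save(n,f,box=None,s=1):
    im=arm.get_image(n)[:,:,::-1]
    if box: im=im[box[1]:box[3],box[0]:box[2]]
    cv2.imwrite(f,cv2.resize(im,None,fx=s,fy=s,interpolation=cv2.INTER_CUBIC))
def st():
    s=arm.sense();print(round(s["t"],2),np.round(s["position"],4),np.round(s["eef_rot"],2),"F",np.round(s["contact_force"],1),"gap",round(s["finger_gap"],4),round(s["grasp_force"],1));return s
def go(p,yaw=None):
    """units of tool axes to go to world p"""
    s=arm.sense();Rm=R.from_euler("xyz",s["eef_rot"],degrees=True)
    print("shift units",np.round(Rm.inv().apply(np.array(p)-s["position"])/.04,3))
    if yaw is not None:
        d=R.from_euler("xyz",[180,0,yaw],degrees=True); print("turn units",np.round((Rm.inv()*d).as_rotvec(degrees=True)/8,3))
E
python3 - <<'E'
from h import *
s=st();print(arm.grip_depth)
save("top","pics/t0.png",s=1.5);save("side","pics/s0.png",s=1.5)
for n in ["weight","weightbox","jar","pot0","tray","tray_fin","kick","kick_post","button_post","button","catch","dock","dock_stop"]:
  for c in ["top","side"]:
    try:
      for d in arm.look_for(c,n): print(n,c,np.round(d["position"],3),round(d["score"],2),np.round(px(c,d["position"])))
    except Exception as e: print(n,c,e)
E
```

```text
pics
0.0 [ 0.1322 -0.5077  0.2306] [-179.91   -0.     14.6 ] F [-0.1  0.3  0.8] gap 0.0858 0.0
0.0187
weight top [0.509 0.196 0.05 ] 0.44 [198. 200.]
weight side [0.502 0.209 0.04 ] 0.56 [223. 243.]
weightbox top [ 0.686 -0.118  0.002] 0.65 [305. 146.]
weightbox side [ 0.681 -0.114  0.005] 0.58 [258. 181.]
jar top [ 0.703 -0.281  0.06 ] 0.59 [363. 134.]
jar top [ 0.688 -0.116  0.005] 0.48 [305. 145.]
jar side [ 0.7   -0.27   0.034] 0.59 [285. 154.]
pot0 top [ 0.568 -0.395  0.036] 0.59 [403. 182.]
pot0 top [ 0.692 -0.429  0.039] 0.55 [412. 140.]
pot0 top [ 0.564 -0.276  0.04 ] 0.53 [362. 183.]
pot0 side [ 0.552 -0.269  0.031] 0.72 [320. 168.]
pot0 side [0.492 0.364 0.002] 0.69 [180. 289.]
pot0 side [ 0.685 -0.423  0.027] 0.54 [315. 142.]
pot0 side [ 0.556 -0.394  0.028] 0.5 [340. 155.]
pot0 side [ 0.697 -0.269  0.035] 0.24 [285. 154.]
tray top [ 0.36  -0.452  0.008] 0.93 [423. 255.]
tray top [ 0.491 -0.13   0.   ] 0.75 [310. 209.]
tray top [0.551 0.329 0.022] 0.29 [155. 187.]
tray side [ 0.482 -0.124  0.005] 0.82 [309. 202.]
tray side [ 0.416 -0.432  0.006] 0.64 [382. 169.]
tray_fin t
[... 442 characters left out ...]
ick_post top [0.551 0.327 0.025] 0.79 [156. 187.]
kick_post top [0.625 0.094 0.016] 0.15 [235. 164.]
kick_post side [0.542 0.323 0.02 ] 0.95 [179. 265.]
button_post top [0.619 0.097 0.017] 0.47 [234. 166.]
button_post side [0.62  0.084 0.014] 0.49 [227. 212.]
button top [0.622 0.098 0.014] 0.72 [234. 165.]
button side [0.623 0.087 0.012] 0.67 [225. 213.]
catch top [0.424 0.396 0.02 ] 0.5 [130. 230.]
catch side [0.425 0.399 0.019] 0.52 [186. 305.]
dock top [0.511 0.328 0.004] 0.94 [157. 201.]
dock side [0.493 0.364 0.001] 0.93 [179. 289.]
dock_stop top [ 0.49  -0.128  0.001] 0.59 [309. 210.]
dock_stop top [0.504 0.329 0.004] 0.58 [156. 203.]
dock_stop side [0.489 0.366 0.002] 0.76 [180. 290.]
```

View pics/t0.png

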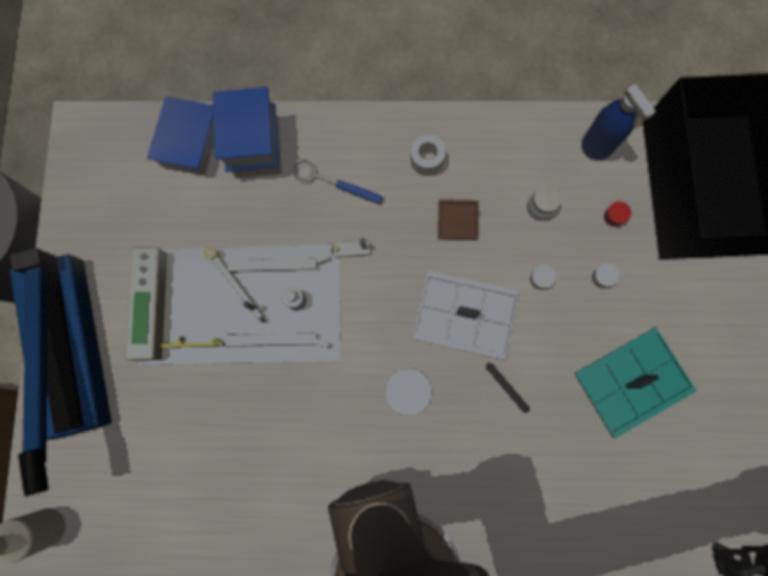

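View pics/s0.png

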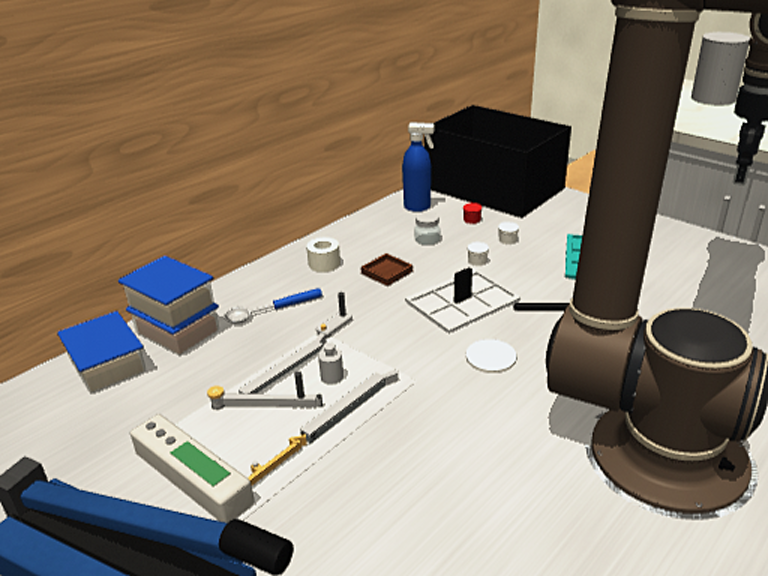

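Top view: pots are at (543,277) and (606,275), the glass jar at (545,203), and the weight at (292,298). The brown box is at (458,219) and the aluminium tray at (466,315). The dock opens right, with the kick pivot at (209,252), its black post near (250,306), and the button at (350,246).
Possible mix-ups: the red pot (619,213), teal tray (635,382), tape roll (428,153) and white disc (408,392) are not wanted. The jar's cap looks like a pot. I choose the two white pots with lids.

```bash
cat >> h.py <<'E'
def tray_pose(n="top"):
    ms=[m["mask"] for m in arm.regions_of(n,"tray")]
    out=[]
    for m in ms:
        c=max(cv2.findContours(m.astype(np.uint8),0,2)[0],key=cv2.contourArea)
        P=np.array([w(n,u,v,.01)[:2] for u,v in c[:,0]],np.float32)
        r=cv2.minAreaRect(P);out.append(r);print("tray",np.round(r[0],4),np.round(r[1],3),round(r[2],2))
    return out
E
python3 - <<'E'
from h import *
im=arm.get_image("top")
c=im[155:250,80:255][:,:,::-1];cv2.imwrite("pics/d.png",cv2.convertScaleAbs(cv2.resize(c,None,fx=4.5,fy=4.5,interpolation=cv2.INTER_CUBIC),alpha=1.2))
c=im[115:245,270:440][:,:,::-1];cv2.imwrite("pics/p.png",cv2.convertScaleAbs(cv2.resize(c,None,fx=4.5,fy=4.5,interpolation=cv2.INTER_CUBIC),alpha=1.2))
tray_pose()
for n in ["weight","weightbox","dock","kick","button"]:
  for m in arm.regions_of("top",n)[:1]:
    ys,xs=np.nonzero(m["mask"]);print(n,len(xs),xs.min(),xs.max(),ys.min(),ys.max(),xs.mean(),ys.mean())
E
```

```text
tray [ 0.3629 -0.4498] [0.143 0.186] 28.57
tray [ 0.4905 -0.1292] [0.184 0.141] 77.49
weight 163 189 203 192 205 195.95092024539878 198.53374233128835
weightbox 726 291 319 132 159 305.10055096418733 145.7617079889807
dock 10853 83 246 159 242 156.088362664701 201.90463466322674
kick 307 136 175 164 214 155.71661237785017 188.37459283387622
button 225 222 246 159 170 234.16 164.97333333333333
```

View pics/d.png

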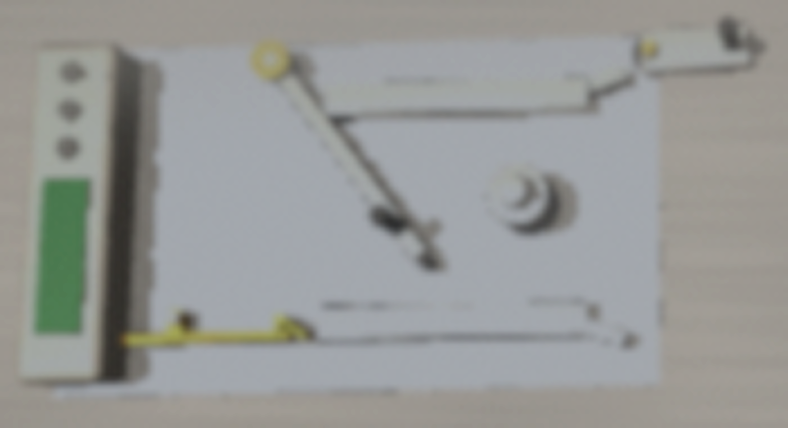

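View pics/p.png

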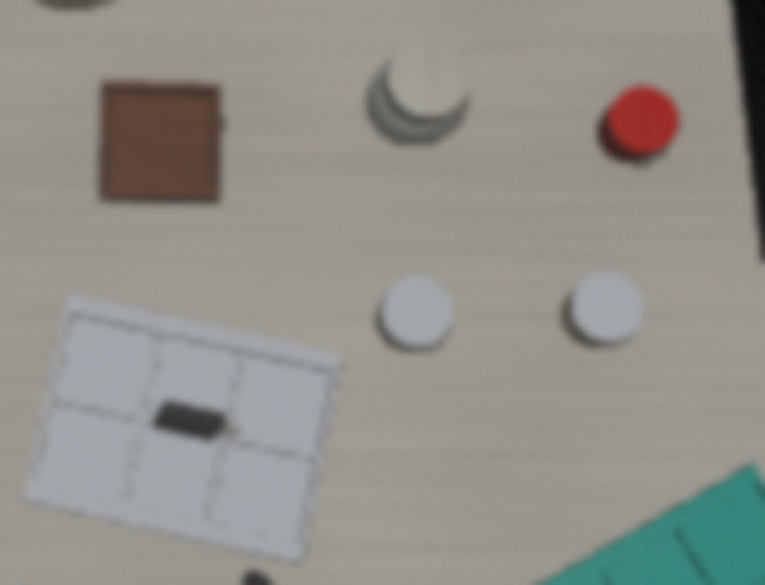

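The crops confirm the choices: two white pots at crop (417,313) and (605,308), with the red pot and the glass jar clearly different. In the dock crop, the kick pivot is at (269,60), the button pivot at (648,48), the catch pivot at (185,322) and the weight at (517,190).

```bash
python3 - <<'E'
from h import *
from scipy.optimize import least_squares
C=lambda u,v:(80+(u+.5)/4.5-.5,155+(v+.5)/4.5-.5)
obs=[((139,-100,28),C(269,60)),((-111,-104,16),C(648,48)),((-70,-64,22),C(590,108)),((-70,64,22),C(590,303)),((106,64,22),C(322,305)),((199,69,28),C(185,322)),((234,69,23),C(124,340)),]
P=np.array([w("top",*q,p[2]/1000)[:2] for p,q in obs]);D=np.array([p[:2] for p,_ in obs])/1000
def f(a):
    c,s=np.cos(a[2]),np.sin(a[2]);return (D@np.array([[c,s],[-s,c]])+a[:2]-P)
r=least_squares(lambda a:f(a).ravel(),[.5,.2,np.pi/2],loss="soft_l1",f_scale=.003)
print(r.x,np.degrees(r.x[2]));print(np.round(f(r.x)*1000,1))
C2=lambda u,v:(270+(u+.5)/4.5-.5,115+(v+.5)/4.5-.5)
print("pots",[w("top",*C2(*q),.036).round(4) for q in [(417,313),(605,308)]],"knob",w("top",*C(517,190),.07),"box",w("top",*C2(160,142),.012),"fin",w("top",*C2(190,421),.07))
print("postkick",w("top",*C(376,213),.07))
print("buttonpost",w("top",*C(732,25),.065),w("top",*C(755,42),.03))
E
```

```text
[0.51110387 0.23288368 1.62021723] 92.8316092090406
[[-3.6 -2.1]
 [ 0.5 -1.2]
 [ 0.9  1.2]
 [ 2.  -0.9]
 [-3.9  0.1]
 [-1.2  6. ]
 [ 8.7 -0.1]]
pots [array([ 0.5606, -0.2788,  0.036 ]), array([ 0.5645, -0.399 ,  0.036 ])] knob [0.51461954 0.20172217 0.07      ] box [ 0.68152211 -0.11688745  0.012     ] fin [ 0.48474493 -0.12841162  0.07      ]
postkick [0.49940975 0.29005155 0.07      ]
buttonpost [0.62323064 0.06887036 0.065     ] [0.62091952 0.05609019 0.03      ]
```

```bash
python3 -m pendant '[[85,0.5,-0.9,0,0,0,-0.94],[85,1,-1.8,0,0,0,-1.88],[85,1.5,-2.7,0,0,0,-2.82],[85,2,-3.6,0,0,0,-3.76],[85,2.47,-4.53,0,0,0,-4.7]]' 40 && python3 -m pendant '[[85,1.1,-0.2,0,0,0,-0.94],[85,2.2,-0.4,0,0,0,-1.88],[85,3.3,-0.6,0,0,0,-2.82],[85,4.4,-0.8,0,0,0,-3.76],[85,5.48,-1.09,0,0,0,-4.72]]' && python3 -m pendant '[[85,0.8,0.5,0,0,0,0],[85,1.6,1,0,0,0,0],[85,2.4,1.5,0,0,0,0],[85,3.2,2,0,0,0,0],[85,4,2.5,0,0,0,0]]' ; python3 -c "
from h import *
st();go([.512,.202,.12],90);K=1"
```

```text
t: 2.25
position: [0.1824, -0.3063, 0.2313]
eef_rot: [180.0, -0.0, 52.5]
contact_force: [1.5, 0.4, 0.8]
finger_gap: 0.0853
grasp_force: 0.0
t: 2.75
position: [0.2827, -0.1063, 0.2316]
eef_rot: [179.9, 0.0, 90.2]
contact_force: [0.7, -0.4, 0.6]
finger_gap: 0.0852
grasp_force: 0.0
t: 3.25
position: [0.3828, 0.0538, 0.2315]
eef_rot: [180.0, 0.0, 90.0]
contact_force: [0.6, -0.1, 0.0]
finger_gap: 0.0849
grasp_force: 0.0
3.25 [0.3828 0.0538 0.2315] [179.95   0.    90.  ] F [ 0.6 -0.1  0. ] gap 0.0849 0.0
shift units [3.705 3.228 2.79 ]
turn units [0.006 0.    0.   ]
```

```bash
python3 -m pendant '[[85,0.9,0.8,0,0,0,0],[85,1.8,1.6,0,0,0,0],[85,2.7,2.4,0.6,0,0,0],[85,3.4,3,1.6,0,0,0],[85,3.7,3.23,2.5,0,0,0]]' && python3 -m pendant '[[85,0,0,0.9,0,0,0],[85,0,0,1.8,0,0,0],[85,0,0,2.6,0,0,0],[85,0,0,2.6,0,0,0],[60,0,0,2.6,0,0,0]]' && python3 -m pendant '[[30,0,0,0,0,0,0],[30,0,0,0,0,0,0],[30,0,0,0,0,0,0],[30,0,0,0,0,0,0],[30,0,0,0,0,0,0]]' ; python3 -c "
from h import *
st();go([.6815,-.117,.1],90);save('side','pics/w1.png',[140,150,320,320],3)
for c in ['top','side']:
  print([(np.round(d['position'],3),round(d['score'],2)) for d in arm.look_for(c,'weightbox')[:1]])"
```

```text
t: 3.75
position: [0.514, 0.2025, 0.1308]
eef_rot: [179.8, -0.1, 90.0]
contact_force: [0.4, -0.3, -1.2]
finger_gap: 0.0853
grasp_force: 0.0
t: 4.25
position: [0.5114, 0.1999, 0.0276]
eef_rot: [-179.9, 0.0, 90.0]
contact_force: [0.3, -0.4, 0.6]
finger_gap: 0.0728
grasp_force: 0.0
t: 4.75
position: [0.5138, 0.2006, 0.03]
eef_rot: [179.7, -0.1, 89.9]
contact_force: [1.7, -0.7, 5.2]
finger_gap: 0.0386
grasp_force: 39.6
4.75 [0.5138 0.2006 0.03  ] [ 1.797e+02 -9.000e-02  8.994e+01] F [ 1.7 -0.7  5.2] gap 0.0386 39.6
shift units [-7.932  4.21  -1.741]
turn units [ 0.037 -0.012 -0.007]
[(array([ 0.687, -0.118,  0.003]), 0.67)]
[(array([ 0.683, -0.115,  0.008]), 0.59)]
```

View pics/w1.png

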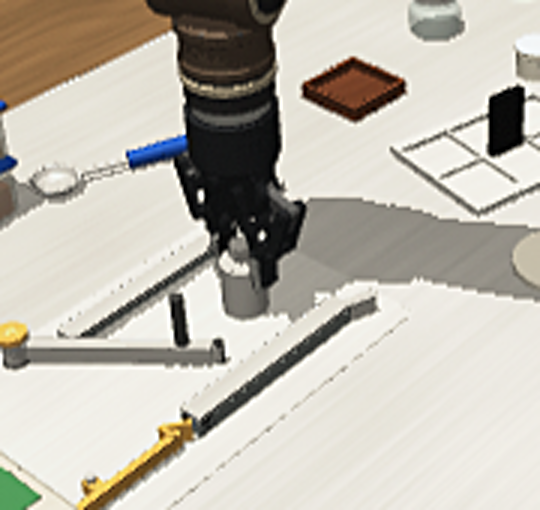

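The weight is held (gap 38.6 mm) and is still standing between the rails. The black post is free at crop (180,320).

```bash
python3 -m pendant '[[30,0,0,-0.6,0,0,0],[30,0,0,-1.5,0,0,0],[30,0,0,-2.3,0,0,0],[30,-0.7,0.3,-2.5,0,0,0],[30,-1.6,0.8,-2.5,0,0,0]]' && python3 -m pendant '[[30,-1,0.6,0,0,0,0],[30,-2,1.2,0,0,0,0],[30,-3,1.8,0,0,0,0],[30,-4,2.4,0,0,0,0],[30,-4.9,2.9,0,0,0,0]]' && python3 -m pendant '[[30,-0.5,0.2,0,0,0,0],[30,-1,0.4,0,0,0,0],[30,-1.45,0.53,0,0,0,0],[30,-1.45,0.53,0,0,0,0],[30,-1.45,0.53,0,0,0,0]]' ; python3 -c "
from h import *
st();go([.683,-.117,.037],90)"
```

```text
t: 5.4
position: [0.5442, 0.1368, 0.1303]
eef_rot: [179.8, -0.1, 90.2]
contact_force: [0.8, -1.5, -5.1]
finger_gap: 0.0386
grasp_force: 42.5
t: 5.9
position: [0.6601, -0.0623, 0.1274]
eef_rot: [-180.0, 0.0, 89.9]
contact_force: [0.4, 0.8, -4.3]
finger_gap: 0.0387
grasp_force: 42.4
t: 6.4
position: [0.6802, -0.1181, 0.1272]
eef_rot: [-180.0, -0.0, 89.9]
contact_force: [-0.4, -0.4, -3.8]
finger_gap: 0.0384
grasp_force: 42.3
6.4 [ 0.6802 -0.1181  0.1272] [-1.7996e+02 -4.0000e-02  8.9940e+01] F [-0.4 -0.4 -3.8] gap 0.0384 42.3
shift units [0.027 0.072 2.254]
turn units [-0.005 -0.005 -0.007]
```

```bash
python3 -m pendant '[[30,0,0.05,0.8,0,0,0],[30,0,0.05,1.5,0,0,0],[30,0,0.05,2,0,0,0],[30,0,0.05,2.2,0,0,0],[30,0,0.05,2.25,0,0,0]]' && python3 -m pendant '[[30,0,0,0,0,0,0],[30,0,0,0.04,0,0,0],[50,0,0,0.04,0,0,0],[85,0,0,0.04,0,0,0],[85,0,0,0.04,0,0,0]]' && python3 -m pendant '[[85,0,0,0,0,0,0],[85,0,0,-1,0,0,0],[85,0,0,-2,0,0,0],[85,0,0,-3,0,0,0],[85,0,0,-3.2,0,0,0]]'; python3 -c "
from h import *
st()
for c in ['top','side']:
  print([(np.round(d['position'],3),round(d['score'],2)) for d in arm.look_for(c,'weight')[:1]])"
```

```text
t: 6.9
position: [0.6818, -0.1171, 0.0365]
eef_rot: [-179.9, -0.0, 90.0]
contact_force: [-0.6, 0.9, -4.0]
finger_gap: 0.0386
grasp_force: 42.3
t: 7.4
position: [0.6834, -0.1183, 0.0371]
eef_rot: [179.9, 0.0, 90.0]
contact_force: [0.3, -0.4, 0.6]
finger_gap: 0.0765
grasp_force: 0.0
t: 7.9
position: [0.6847, -0.1186, 0.1701]
eef_rot: [179.5, 0.1, 90.0]
contact_force: [0.6, -0.3, 0.1]
finger_gap: 0.0847
grasp_force: 0.0
7.9 [ 0.6847 -0.1186  0.1701] [1.795e+02 9.000e-02 8.995e+01] F [ 0.6 -0.3  0.1] gap 0.0847 0.0
[(array([0.51 , 0.198, 0.047]), 0.69)]
[(array([0.508, 0.212, 0.035]), 0.84)]
```

```bash
sed -i 's/^def st/def look(c,n,k=1):\n    arm.get_image(c);L=arm.look_for(c,n)[:k];print(c,n,[(np.round(d["position"],3),round(d["score"],2)) for d in L]);return L\ndef st/' h.py; python3 - <<'E'
from h import *
for c in ['top','side']: look(c,'weight')
S=lambda u,v:(140+u/3,150+v/3)
print("post top",w("side",*S(177,294),.072),"bot",w("side",*S(183,343),.023))
for z in (.025,.03,.035): print("hinge",z,w("side",*S(13,328),z),w("top",139.4,168,z))
save("side","pics/w2.png",[110,180,290,350],3.5)
c=arm.get_image("top")[180:225,130:200][:,:,::-1];cv2.imwrite("pics/d2.png",cv2.convertScaleAbs(cv2.resize(c,None,fx=8,fy=8,interpolation=cv2.INTER_CUBIC),alpha=1.2))
E
```

```text
top weight []
side weight [(array([ 0.672, -0.108,  0.042]), 0.61)]
post top [0.50081648 0.28685038 0.072     ] bot [0.49892096 0.28846752 0.023     ]
hinge 0.025 [0.6189452  0.36871993 0.025     ] [0.6082777  0.37977138 0.025     ]
hinge 0.03 [0.61339939 0.37174982 0.03      ] [0.60708137 0.37803391 0.03      ]
hinge 0.035 [0.60785358 0.3747797  0.035     ] [0.60588504 0.37629644 0.035     ]
```

View pics/w2.png

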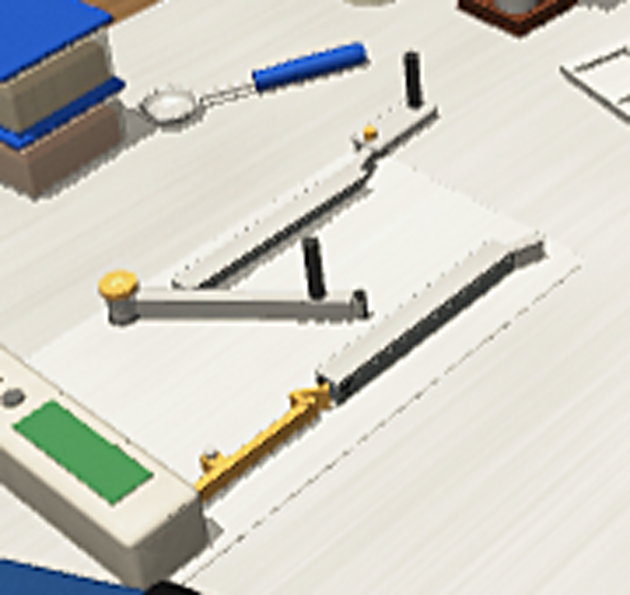

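View pics/d2.png

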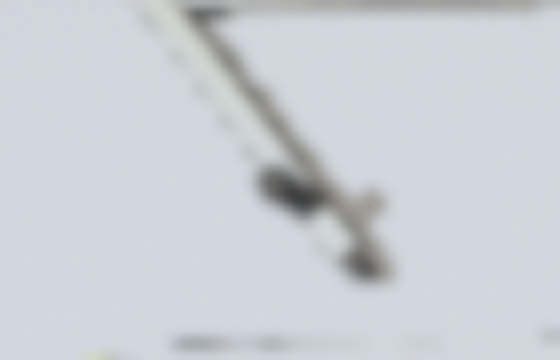

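The weight stands in its box (side view, (545,0)). The kick post runs from crop (310,240) to (318,295), and the button post is at (410,80).

```bash
cat >> h.py <<'E'
def tri(a,b):
    A=[];
    for n,(u,v) in (("top",a),("side",b)):
        K,Rm,t=cam(n);P=K@np.c_[Rm,t];A+=[u*P[2]-P[0],v*P[2]-P[1]]
        A[-1]/=np.linalg.norm(A[-1][:3]);A[-2]/=np.linalg.norm(A[-2][:3])
    x=np.linalg.svd(np.array(A))[2][-1];return x[:3]/x[3]
E
python3 - <<'E'
from h import *
T=lambda u,v:(130+(u+.5)/8-.5,180+(v+.5)/8-.5)
S=lambda u,v:(110+u/3.5,180+v/3.5)
D=lambda u,v:(80+(u+.5)/4.5-.5,155+(v+.5)/4.5-.5)
print("ptop",w("top",*T(268,182),.072),w("side",*S(310,240),.072),tri(T(268,182),S(310,240)))
print("pbot",w("top",*T(314,197),.023),w("side",*S(318,295),.023))
print("hinge",tri(D(269,60),S(118,280)));print("bh",tri(D(648,48),S(370,132)))
print("bpost",tri(D(730,25),S(411,55)),w("side",*S(417,105),.014))
s=st();print(s["joints"])
E
```

```text
ptop [0.49806178 0.28973221 0.072     ] [0.49996254 0.28895361 0.072     ] [0.49823713 0.28970824 0.07322971]
pbot [0.49984039 0.28607967 0.023     ] [0.49932175 0.28857687 0.023     ]
hinge [0.60657214 0.37687774 0.03471105]
bh [0.61894548 0.12787589 0.02062587]
bpost [0.62470077 0.07106754 0.06325318] [0.62489839 0.07026749 0.014     ]
8.3 [ 0.6818 -0.118   0.1617] [-1.7982e+02 -3.0000e-02  8.9960e+01] F [-0.7  0.2 -0.6] gap 0.085 0.0
[-9.82268416e+00  2.62849248e+01  1.44484913e+01  7.83412798e+01
 -6.42843185e-04  8.02212681e+01]
```

```bash
python3 -m pendant '[[85,1,-0.4,0,0,0,0],[85,2,-0.9,0,0,0,0],[85,3,-1.3,0,0,0,0],[85,4,-1.8,0,0,0,0],[85,5.08,-2.29,0,0,0,0]]' 30 && python3 -m pendant '[[85,1,-0.4,0,0,0,-0.9],[85,2,-0.9,0,0,0,-1.8],[85,3,-1.3,0,0,0,-2.7],[85,4,-1.8,0,0,0,-3.6],[85,5.08,-2.29,0,0,0,-4.58]]' && python3 -m pendant '[[85,0,0,0,0,0,-0.9],[85,0,0,0,0,0,-1.8],[85,0,0,0,0,0,-2.7],[85,0,0,0,0,0,-3.6],[85,0,0,0,0,0,-4.58]]' && python3 -m pendant '[[85,0,0,0,0,0,-0.9],[85,0,0,0,0,0,-1.8],[60,0,0,0,0,0,-2.7],[60,0,0,0,0,0,-3.6],[60,0,0,0,0,0,-4.58]]'; python3 -c "
from h import *
st();go([.499,.2887,.034],200)"
```

```text
t: 8.8
position: [0.5898, 0.0862, 0.1627]
eef_rot: [-179.9, 0.0, 89.9]
contact_force: [0.3, 1.0, 0.6]
finger_gap: 0.0852
grasp_force: 0.0
t: 9.3
position: [0.4983, 0.2894, 0.1629]
eef_rot: [-179.9, -0.0, 126.9]
contact_force: [1.2, -0.0, 0.2]
finger_gap: 0.0849
grasp_force: 0.0
t: 9.8
position: [0.4991, 0.2883, 0.1627]
eef_rot: [-179.9, -0.1, 163.6]
contact_force: [0.1, 0.1, -0.2]
finger_gap: 0.0849
grasp_force: 0.0
t: 10.3
position: [0.4992, 0.2881, 0.1627]
eef_rot: [-180.0, -0.1, -159.8]
contact_force: [0.4, 0.1, 0.0]
finger_gap: 0.0599
grasp_force: 0.0
10.3 [0.4992 0.2881 0.1627] [-1.7998e+02 -9.0000e-02 -1.5981e+02] F [0.4 0.1 0. ] gap 0.0599 0.0
shift units [-0.005  0.016  3.217]
turn units [-0.002 -0.012  0.023]
```

```bash
python3 -m pendant '[[60,0,0.02,0.9,0,0,0],[60,0,0.02,1.8,0,0,0],[60,0,0.02,2.6,0,0,0],[60,0,0.02,3.1,0,0,0],[60,0,0.02,3.2,0,0,0]]' 30 && python3 -m pendant '[[40,0,0,0,0,0,0],[20,0,0,0,0,0,0],[20,0,0,0,0,0,0],[20,0,0,0,0,0,0],[20,0,0,0,0,0,0]]' && python3 -m pendant '[[14,0,0,0,0,0,0],[10,0,0,0,0,0,0],[8,0,0,0,0,0,0],[6,0,0,0,0,0,0],[6,0,0,0,0,0,0]]'; python3 -c "
from h import *
s=st()
h=np.array([.6066,.3769]);r=.1393;f0=np.radians(-140.65)
p0=s['position'][:2];a=np.radians(-160)
X=np.array([np.cos(a),np.sin(a)]);Y=np.array([np.sin(a),-np.cos(a)])
print(np.linalg.norm(p0-h),np.degrees(np.arctan2(*(p0-h)[::-1])))
b=h+r*np.array([np.cos(f0),np.sin(f0)])
for k in np.r_[np.arange(0,.7,.046),.69]:
  q=h+r*np.array([np.cos(f0-k),np.sin(f0-k)])-b;print(round(k,3),np.round([q@X/.04,q@Y/.04],2))
"
```

```text
t: 10.8
position: [0.497, 0.2878, 0.032]
eef_rot: [-179.9, -0.4, -160.1]
contact_force: [-0.9, -0.9, -0.5]
finger_gap: 0.0597
grasp_force: 0.0
t: 11.3
position: [0.4998, 0.2894, 0.0365]
eef_rot: [180.0, 0.1, -160.1]
contact_force: [0.6, 0.1, -0.3]
finger_gap: 0.0199
grasp_force: 0.0
t: 11.8
position: [0.4996, 0.2887, 0.0362]
eef_rot: [-179.9, 0.0, -160.1]
contact_force: [-0.2, -5.0, 5.1]
finger_gap: 0.0108
grasp_force: 29.4
11.8 [0.4996 0.2887 0.0362] [-1.7995e+02  3.0000e-02 -1.6015e+02] F [-0.2 -5.   5.1] gap 0.0108 29.4
0.1386348888757329 -140.48581931468524
0.0 [0. 0.]
0.046 [0.05 0.15]
0.092 [0.09 0.31]
0.138 [0.13 0.46]
0.184 [0.16 0.62]
0.23 [0.18 0.78]
0.276 [0.19 0.94]
0.322 [0.2 1.1]
0.368 [0.2  1.26]
0.414 [0.19 1.42]
0.46 [0.17 1.58]
0.506 [0.15 1.74]
0.552 [0.12 1.89]
0.598 [0.08 2.05]
0.644 [0.03 2.2 ]
0.69 [-0.02  2.36]
0.69 [-0.02  2.36]
```

```bash
python3 -m pendant '[[6,0.05,0.15,0,0,0,0],[6,0.09,0.31,0,0,0,0],[6,0.13,0.46,0,0,0,0],[6,0.16,0.62,0,0,0,0],[6,0.18,0.78,0,0,0,0]]' && python3 -m pendant '[[6,0.01,0.16,0,0,0,0],[6,0.02,0.32,0,0,0,0],[6,0.02,0.48,0,0,0,0],[6,0.01,0.64,0,0,0,0],[6,-0.01,0.8,0,0,0,0]]'; python3 -c "
from h import *
s=st();h=np.array([.6066,.3769]);d=s['position'][:2]-h;print(np.linalg.norm(d),np.radians(-140.65)-np.arctan2(*d[::-1]))
save('top','pics/k1.png',[80,155,255,250],4.5)"
```

```text
t: 12.3
position: [0.4818, 0.315, 0.0361]
eef_rot: [-179.9, -0.0, -160.2]
contact_force: [-4.6, -8.9, 8.5]
finger_gap: 0.0114
grasp_force: 29.7
t: 12.8
position: [0.471, 0.3451, 0.036]
eef_rot: [-179.9, -0.1, -160.2]
contact_force: [-3.1, -8.0, 6.0]
finger_gap: 0.011
grasp_force: 29.6
12.8 [0.471  0.3451 0.036 ] [-1.7988e+02 -7.0000e-02 -1.6018e+02] F [-3.1 -8.   6. ] gap 0.011 29.6
0.13928627222537937 0.45627654565273534
```

```bash
python3 -m pendant '[[6,-0.02,0.16,0,0,0,0],[6,-0.05,0.31,0,0,0,0],[6,-0.09,0.47,0,0,0,0],[6,-0.14,0.62,0,0,0,0],[6,-0.18,0.74,0,0,0,0]]' && python3 -m pendant '[[6,0,0,0,0,0,0],[6,-0.01,0.03,0,0,0,0],[6,-0.02,0.06,0,0,0,0],[6,-0.02,0.06,0,0,0,0],[6,-0.02,0.06,0,0,0,0]]'; python3 -c "
from h import *
s=st();h=np.array([.6066,.3769]);d=s['position'][:2]-h;print(np.linalg.norm(d),np.radians(-140.65)-np.arctan2(*d[::-1]))"
```

```text
t: 13.35
position: [0.4675, 0.3753, 0.0359]
eef_rot: [-179.9, -0.1, -160.2]
contact_force: [-1.9, -9.3, 7.9]
finger_gap: 0.0113
grasp_force: 29.9
t: 13.85
position: [0.4675, 0.3773, 0.0358]
eef_rot: [-179.9, -0.1, -160.2]
contact_force: [-1.7, -9.7, 7.9]
finger_gap: 0.0111
grasp_force: 29.9
13.85 [0.4675 0.3773 0.0358] [-1.7986e+02 -1.1000e-01 -1.6019e+02] F [-1.7 -9.7  7.9] gap 0.0111 29.9
0.13906683002109171 -5.593209281552859
```

```bash
python3 -m pendant '[[6,0,-0.02,0,0,0,0],[6,0.01,-0.04,0,0,0,0],[6,0.02,-0.06,0,0,0,0],[6,0.03,-0.08,0,0,0,0],[6,0.03,-0.1,0,0,0,0]]' && python3 -m pendant '[[6,0,-0.02,0,0,0,0],[6,0.01,-0.03,0,0,0,0],[6,0.01,-0.05,0,0,0,0],[6,0.02,-0.07,0,0,0,0],[6,0.02,-0.08,0,0,0,0]]'; python3 -c "
from h import *
s=st();h=np.array([.6066,.3769]);d=s['position'][:2]-h;print(np.linalg.norm(d),2*np.pi+np.radians(-140.65)-np.arctan2(*d[::-1]))"
```

```text
t: 14.35
position: [0.4676, 0.3734, 0.0358]
eef_rot: [-179.9, -0.1, -160.2]
contact_force: [-3.6, -7.9, 7.6]
finger_gap: 0.011
grasp_force: 29.9
t: 14.85
position: [0.4677, 0.3704, 0.0359]
eef_rot: [-179.9, -0.1, -160.1]
contact_force: [-4.5, -6.8, 7.1]
finger_gap: 0.0111
grasp_force: 29.8
14.85 [0.4677 0.3704 0.0359] [-1.7994e+02 -1.3000e-01 -1.6013e+02] F [-4.5 -6.8  7.1] gap 0.0111 29.8
0.1390875249325221 6.923530927010477
```

```bash
python3 -m pendant '[[6,0.01,-0.02,0,0,0,0],[6,0.01,-0.03,0,0,0,0],[6,0.01,-0.04,0,0,0,0],[6,0.02,-0.05,0,0,0,0],[6,0.02,-0.06,0,0,0,0]]' ; python3 -c "
from h import *
s=st();h=np.array([.6066,.3769]);d=s['position'][:2]-h;print(np.linalg.norm(d),np.radians(-140.65)-np.arctan2(*d[::-1]))"
```

```text
t: 15.35
position: [0.4677, 0.3691, 0.0359]
eef_rot: [179.9, -0.1, -160.1]
contact_force: [-4.2, -1.4, 4.5]
finger_gap: 0.011
grasp_force: 29.7
15.35 [0.4677 0.3691 0.0359] [ 1.7994e+02 -1.0000e-01 -1.6009e+02] F [-4.2 -1.4  4.5] gap 0.011 29.7
0.13912424282415836 0.6303667099509562
```

```bash
python3 -m pendant '[[6,0,-0.01,0,0,0,0],[12,0,-0.01,0,0,0,0],[13,0,-0.01,0,0,0,0],[15,0,-0.01,0,0,0,0],[18,0,-0.01,0,0,0,0]]' ; python3 -m pendant '[[30,0,0,0,0,0,0],[40,0,0,0,0,0,0],[50,0,0,0,0,0,0],[50,0,0,0,0,0,0],[50,0,0,0,0,0,0]]' ; python3 -c "
from h import *
st();save('side','pics/k2.png',[110,180,290,350],3.5)"
```

```text
t: 15.85
position: [0.4689, 0.3688, 0.0355]
eef_rot: [180.0, -0.0, -160.1]
contact_force: [0.5, 0.6, -0.6]
finger_gap: 0.0182
grasp_force: 0.0
t: 16.35
position: [0.4689, 0.3687, 0.0357]
eef_rot: [180.0, 0.0, -160.1]
contact_force: [-0.4, -0.2, 0.3]
finger_gap: 0.0499
grasp_force: 0.0
16.35 [0.4689 0.3687 0.0357] [ 180.      0.   -160.12] F [-0.4 -0.2  0.3] gap 0.0499 0.0
```

View pics/k2.png

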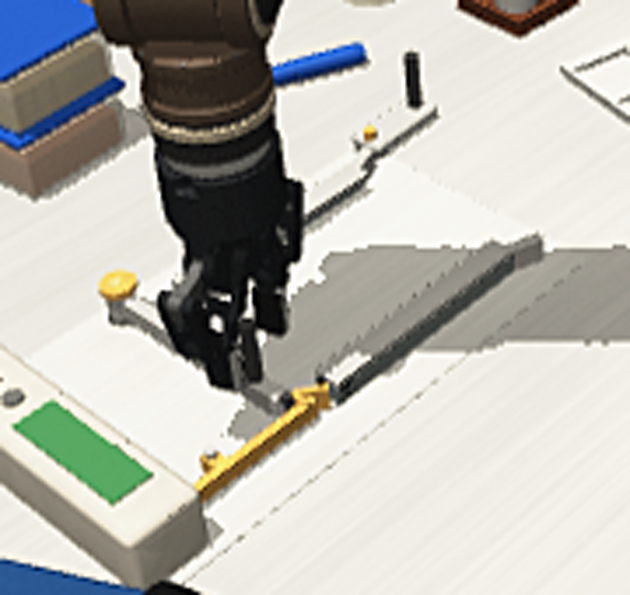

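The arm is hooked, with its tip behind the tooth at crop (300,400), and the fingers are clear of the post. Next I raise and go to pot A.

```bash
python3 -m pendant '[[50,0,0,-0.7,0,0,0],[50,0,0,-1.5,0,0,0],[50,0,0,-2.4,0,0,0],[50,0,0,-3.2,0,0,0],[50,0,0,-3.4,0,0,0]]' && python3 -m pendant '[[50,0,0,0,0,0,0.8],[50,0,0,0,0,0,1.6],[60,0,0,0,0,0,2.4],[70,0,0,0,0,0,3.2],[85,0,0,0,0,0,4.06]]' && python3 -m pendant '[[85,-0.4,-1,0,0,0,0],[85,-0.8,-2,0,0,0,0],[85,-1.2,-3,0,0,0,0],[85,-1.6,-4,0,0,0,0],[85,-1.9,-5.08,0,0,0,0]]' && python3 -m pendant '[[85,-0.4,-1,0,0,0,0],[85,-0.8,-2,0,0,0,0],[85,-1.2,-3,0,0,0,0],[85,-1.6,-4,0,0,0,0],[85,-1.9,-5.08,0,0,0,0]]' && python3 -m pendant '[[85,-0.4,-1,0,0,0,0],[85,-0.8,-2,0,0,0,0],[85,-1.2,-3,0,0,0,0],[85,-1.6,-4,0,0,0,0],[85,-1.9,-5.08,0,0,0,0]]' ; python3 -c "
from h import *
st();look('side','pot0',4);look('top','pot0',4);go([.560,-.276,.014],167.5)"
```

```text
t: 16.9
position: [0.4702, 0.3698, 0.1761]
eef_rot: [179.9, 0.3, -160.1]
contact_force: [0.7, 0.7, 0.2]
finger_gap: 0.0502
grasp_force: 0.0
t: 17.4
position: [0.4686, 0.3685, 0.1708]
eef_rot: [-179.9, -0.0, 167.1]
contact_force: [-0.7, -0.6, 0.6]
finger_gap: 0.0819
grasp_force: 0.0
t: 17.9
position: [0.4987, 0.1523, 0.1709]
eef_rot: [-180.0, -0.0, 167.4]
contact_force: [-0.1, 0.3, 0.4]
finger_gap: 0.0852
grasp_force: 0.0
t: 18.4
position: [0.5286, -0.0627, 0.1709]
eef_rot: [180.0, -0.0, 167.4]
contact_force: [0.5, -0.4, 0.0]
finger_gap: 0.085
grasp_force: 0.0
t: 18.9
position: [0.5585, -0.2775, 0.1708]
eef_rot: [180.0, -0.0, 167.4]
contact_force: [0.0, 1.1, -0.2]
finger_gap: 0.0847
grasp_force: 0.0
18.9 [ 0.5585 -0.2775  0.1708] [ 1.7998e+02 -4.0000e-02  1.6742e+02] F [ 0.   1.1 -0.2] gap 0.0847 0.0
side pot0 [(array([ 0.682, -0.419,  0.026]), 0.73), (array([ 0.554, -0.266,  0.035]), 0.7), (array([ 0.559, -0.388,  0.03 ]), 0.43)]
top pot0 [(array([ 0.562, -0.278,  0.037]), 0.78)]
shift units [-0.057  0.025  3.911]
turn units [ 0.006 -0.013 -0.027]
```

```bash
python3 -m pendant '[[85,-0.03,0,0.9,0,0,0],[85,-0.03,0,1.8,0,0,0],[85,-0.03,0,2.7,0,0,0],[85,-0.03,0,3.6,0,0,0],[85,-0.03,0,4,0,0,0]]' 30 && python3 -m pendant '[[85,0,0,0,0,0,0],[60,0,0,0,0,0,0],[38,0,0,0,0,0,0],[38,0,0,0,0,0,0],[38,0,0,0,0,0,0]]' && python3 -m pendant '[[38,0,0,0,0,0,0],[38,0,0,-0.5,0,0,0],[38,0,0,-1,0,0,0],[38,0,0,-1.5,0,0,0],[38,0,0,-1.5,0,0,0]]'; python3 -c "
from h import *
st();r=tray_pose()[-1];go([.507,-.193,.07],167.5)"
```

```text
t: 19.6
position: [0.5575, -0.2732, 0.0079]
eef_rot: [179.9, -0.3, 167.5]
contact_force: [-0.6, 0.3, 0.8]
finger_gap: 0.0852
grasp_force: 0.0
t: 20.1
position: [0.5608, -0.2765, 0.0138]
eef_rot: [-180.0, 0.2, 167.4]
contact_force: [-0.6, 1.4, 6.1]
finger_gap: 0.045
grasp_force: 31.2
t: 20.6
position: [0.5614, -0.2772, 0.0752]
eef_rot: [-179.9, 0.3, 167.4]
contact_force: [0.1, -0.1, -0.8]
finger_gap: 0.0452
grasp_force: 30.9
20.6 [ 0.5614 -0.2772  0.0752] [-179.92    0.33  167.39] F [ 0.1 -0.1 -0.8] gap 0.0452 30.9
tray [ 0.3451 -0.5258] [0.059 0.119] 66.12
tray [ 0.4915 -0.1291] [0.185 0.143] 77.46
tray [0.5331 0.3809] [0.183 0.026] 1.36
shift units [1.767 1.751 0.076]
turn units [-0.006  0.025 -0.014]
```

```bash
python3 -m pendant '[[38,0.5,0.5,0,0,0,0],[38,1,1,0,0,0,0],[38,1.5,1.5,0,0,0,0],[38,1.77,1.75,0,0,0,0],[38,1.77,1.75,0,0,0,0]]' && python3 -m pendant '[[38,0,0,0.5,0,0,0],[38,0,0,1,0,0,0],[38,0,0,1.3,0,0,0],[38,0,0,1.42,0,0,0],[38,0,0,1.46,0,0,0]]' ; python3 -c "
from h import *
st();go([.507,-.193,.0158],167.5)"
```

```text
t: 21.15
position: [0.5044, -0.1911, 0.071]
eef_rot: [180.0, -0.1, 167.5]
contact_force: [-0.2, -1.0, -0.5]
finger_gap: 0.0451
grasp_force: 31.0
t: 21.65
position: [0.5056, -0.1929, 0.016]
eef_rot: [-180.0, 0.0, 167.4]
contact_force: [-14.7, 6.2, 35.5]
finger_gap: 0.0449
grasp_force: 34.7
21.65 [ 0.5056 -0.1929  0.016 ] [-1.7998e+02  2.0000e-02  1.6738e+02] F [-14.7   6.2  35.5] gap 0.0449 34.7
shift units [-0.033  0.006  0.005]
turn units [-0.003  0.002 -0.015]
```

```bash
python3 -m pendant '[[38,0,0,-0.02,0,0,0],[38,0,0,-0.04,0,0,0],[38,0,0,-0.05,0,0,0],[38,0,0,-0.05,0,0,0],[38,0,0,-0.05,0,0,0]]' ; python3 -c "
from h import *
st();save('side','pics/a1.png',[270,130,390,240],5);tray_pose()"
```

```text
t: 22.15
position: [0.5062, -0.1931, 0.0162]
eef_rot: [-180.0, 0.0, 167.4]
contact_force: [-3.4, 1.4, 6.6]
finger_gap: 0.0452
grasp_force: 32.1
22.15 [ 0.5062 -0.1931  0.0162] [-1.7997e+02  4.0000e-02  1.6737e+02] F [-3.4  1.4  6.6] gap 0.0452 32.1
tray [ 0.3451 -0.5258] [0.059 0.119] 66.12
tray [ 0.4915 -0.1291] [0.185 0.143] 77.46
tray [0.5331 0.3809] [0.183 0.026] 1.36
```

View pics/a1.png

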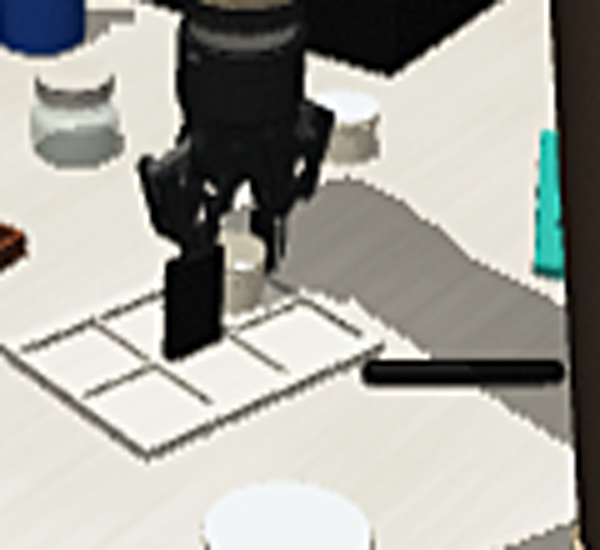

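The pot stands in the pocket next to the fin (crop (245,265)). Release.

```bash
python3 -m pendant '[[46,0,0,-0.01,0,0,0],[50,0,0,-0.01,0,0,0],[60,0,0,-0.01,0,0,0],[65,0,0,-0.01,0,0,0],[65,0,0,-0.01,0,0,0]]' && python3 -m pendant '[[65,0,0,-0.7,0,0,0],[65,0,0,-1.5,0,0,0],[65,0,0,-2.4,0,0,0],[65,0,0,-3.2,0,0,0],[85,0,0,-3.4,0,0,0]]' && python3 -m pendant '[[85,-0.6,-1,0,0,0,0],[85,-1.2,-2,0,0,0,0],[85,-1.8,-3,0,0,0,0],[85,-2.3,-4,0,0,0,0],[85,-2.4,-4.6,0,0,0,0]]'; python3 -c "
from h import *
st();look('side','pot0',4);look('top','pot0',4);tray_pose();go([.563,-.397,.010],167.5);print(arm.sense()['joints'])"
```

```text
t: 22.75
position: [0.5057, -0.1924, 0.0155]
eef_rot: [180.0, -0.0, 167.4]
contact_force: [0.4, -0.6, -0.3]
finger_gap: 0.0652
grasp_force: 0.0
t: 23.25
position: [0.5075, -0.1931, 0.1557]
eef_rot: [-180.0, 0.3, 167.4]
contact_force: [0.8, -0.3, 0.1]
finger_gap: 0.0774
grasp_force: 0.0
t: 23.75
position: [0.5599, -0.3958, 0.1496]
eef_rot: [180.0, -0.1, 167.3]
contact_force: [0.2, 0.5, -0.4]
finger_gap: 0.0846
grasp_force: 0.0
23.75 [ 0.5599 -0.3958  0.1496] [ 1.7999e+02 -6.0000e-02  1.6733e+02] F [ 0.2  0.5 -0.4] gap 0.0846 0.0
side pot0 [(array([ 0.68 , -0.416,  0.024]), 0.61), (array([ 0.558, -0.39 ,  0.028]), 0.59), (array([ 0.494, -0.188,  0.041]), 0.43)]
top pot0 [(array([ 0.694, -0.428,  0.039]), 0.77), (array([ 0.565, -0.395,  0.037]), 0.5)]
tray [ 0.3885 -0.3653] [0.03  0.073] 52.32
tray [ 0.4908 -0.1277] [0.186 0.141] 77.29
shift units [-0.128 -0.097  3.522]
turn units [ 0.007 -0.009 -0.013]
[-3.50687893e+01  2.52073061e+01  1.14738424e+01  7.63541516e+01
  2.23623518e-02 -2.24671156e+01]
```

```bash
python3 -m pendant '[[85,-0.12,-0.06,0.8,0,0,0],[85,-0.12,-0.06,1.6,0,0,0],[85,-0.12,-0.06,2.4,0,0,0],[85,-0.12,-0.06,3.2,0,0,0],[85,-0.12,-0.06,3.5,0,0,0]]' 30 && python3 -m pendant '[[85,0,0,0,0,0,0],[60,0,0,0,0,0,0],[38,0,0,0,0,0,0],[38,0,0,0,0,0,0],[38,0,0,0,0,0,0]]' && python3 -m pendant '[[38,0,0,0,0,0,0],[38,0,0,-0.7,0,0,0],[38,0,0,-1.4,0,0,0],[38,0,0,-2.1,0,0,0],[38,0,0,-2.1,0,0,0]]'; python3 -c "
from h import *
st();go([.4744,-.0643,.095],167.4)"
```

```text
t: 24.5
position: [0.5618, -0.3935, 0.0084]
eef_rot: [179.9, -0.3, 167.5]
contact_force: [-0.9, 0.4, -1.0]
finger_gap: 0.085
grasp_force: 0.0
t: 25.0
position: [0.5646, -0.3971, 0.0141]
eef_rot: [-179.9, 0.2, 167.4]
contact_force: [-1.1, 1.3, 6.7]
finger_gap: 0.0448
grasp_force: 30.9
t: 25.5
position: [0.5656, -0.3979, 0.1012]
eef_rot: [-179.8, 0.4, 167.4]
contact_force: [0.9, -0.4, 0.3]
finger_gap: 0.0447
grasp_force: 31.0
25.5 [ 0.5656 -0.3979  0.1012] [-179.82    0.44  167.39] F [ 0.9 -0.4  0.3] gap 0.0447 31.0
shift units [4.046 7.642 0.101]
turn units [-0.022  0.055 -0.001]
```

```bash
python3 -m pendant '[[38,0.4,0.8,0,0,0,0],[38,0.8,1.5,0,0,0,0],[38,1.2,2.3,0,0,0,0],[38,1.6,3.1,0,0,0,0],[38,2.02,3.82,0,0,0,0]]' && python3 -m pendant '[[38,0.4,0.8,0,0,0,0],[38,0.8,1.5,0,0,0,0],[38,1.2,2.3,0,0,0,0],[38,1.7,3.2,0,0,0,0],[38,2.02,3.82,0,0,0,0]]' && python3 -m pendant '[[38,0,0,0,0,0,0],[38,0,0,0.5,0,0,0],[38,0,0,1,0,0,0],[38,0,0,1,0,0,0],[38,0,0,1,0,0,0]]'; python3 -c "
from h import *
st();tray_pose();go([.4744,-.0643,.0175],167.4)"
```

```text
t: 26.0
position: [0.5172, -0.2281, 0.095]
eef_rot: [180.0, -0.0, 167.4]
contact_force: [0.3, 0.3, -0.1]
finger_gap: 0.045
grasp_force: 31.0
t: 26.5
position: [0.471, -0.061, 0.0951]
eef_rot: [180.0, -0.1, 167.4]
contact_force: [-0.2, 0.0, 0.1]
finger_gap: 0.0445
grasp_force: 31.0
t: 27.0
position: [0.4721, -0.0632, 0.0555]
eef_rot: [-180.0, -0.1, 167.4]
contact_force: [0.6, -0.5, -0.5]
finger_gap: 0.0449
grasp_force: 31.1
27.0 [ 0.4721 -0.0632  0.0555] [-1.7999e+02 -6.0000e-02  1.6737e+02] F [ 0.6 -0.5 -0.5] gap 0.0449 31.1
tray [ 0.3885 -0.3653] [0.03  0.073] 52.32
tray [ 0.4908 -0.1277] [0.186 0.141] 77.29
shift units [-0.045 -0.016  0.967]
turn units [-0.     0.002 -0.004]
```

```bash
python3 -m pendant '[[38,-0.04,-0.02,0.4,0,0,0],[38,-0.04,-0.02,0.8,0,0,0],[38,-0.04,-0.02,0.96,0,0,0],[38,-0.04,-0.02,0.98,0,0,0],[38,-0.04,-0.02,0.98,0,0,0]]' && python3 -m pendant '[[46,0,0,0,0,0,0],[50,0,0,0,0,0,0],[60,0,0,0,0,0,0],[65,0,0,0,0,0,0],[65,0,0,0,0,0,0]]' && python3 -m pendant '[[65,0,0,-0.7,0,0,0],[65,0,0,-1.5,0,0,0],[65,0,0,-2.4,0,0,0],[65,0,0,-3.2,0,0,0],[65,0,0,-4,0,0,0]]'  && python3 -m pendant '[[65,-1,0,0,0,0,0],[65,-2,0,0,0,0,0],[65,-3,0,0,0,0,0],[65,-3.5,0,0,0,0,0],[65,-3.5,0,0,0,0,0]]'; python3 -c "
from h import *
st();save('side','pics/a2.png',[240,130,390,240],5);look('side','pot0',5);look('top','pot0',5);tray_pose()"
```

```text
t: 27.55
position: [0.4743, -0.0642, 0.0172]
eef_rot: [180.0, 0.0, 167.4]
contact_force: [-0.5, -0.7, -0.9]
finger_gap: 0.0447
grasp_force: 31.6
t: 28.05
position: [0.4739, -0.064, 0.0166]
eef_rot: [180.0, 0.0, 167.4]
contact_force: [-1.1, 0.2, 0.1]
finger_gap: 0.065
grasp_force: 0.0
t: 28.55
position: [0.4737, -0.0639, 0.178]
eef_rot: [180.0, 0.0, 167.4]
contact_force: [0.9, -0.3, -1.3]
finger_gap: 0.065
grasp_force: 0.0
t: 29.05
position: [0.6124, -0.095, 0.1751]
eef_rot: [-180.0, -0.0, 167.4]
contact_force: [0.2, -0.1, 0.3]
finger_gap: 0.065
grasp_force: 0.0
29.05 [ 0.6124 -0.095   0.1751] [-1.7999e+02 -5.0000e-02  1.6738e+02] F [ 0.2 -0.1  0.3] gap 0.065 0.0
side pot0 [(array([ 0.683, -0.419,  0.026]), 0.63), (array([ 0.493, -0.188,  0.04 ]), 0.61), (array([ 0.467, -0.056,  0.033]), 0.48)]
top pot0 [(array([ 0.694, -0.429,  0.038]), 0.65)]
tray [ 0.3635 -0.4499] [0.141 0.187] 29.3
```

View pics/a2.png

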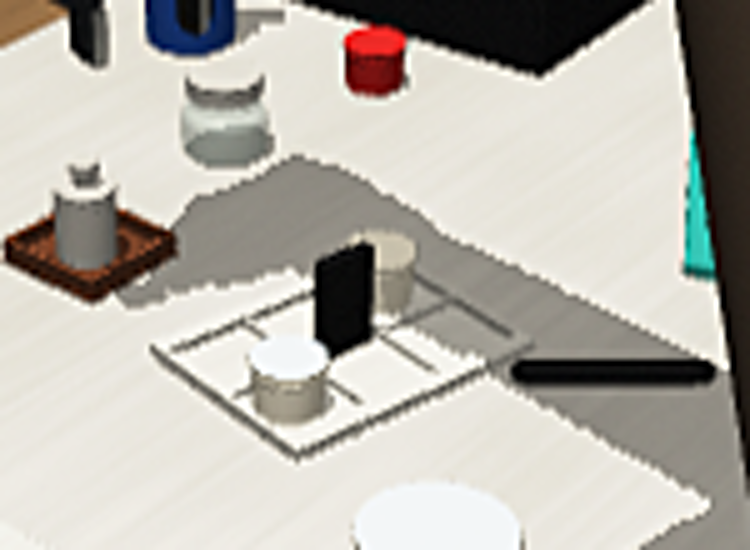

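Both white pots stand in diagonal pockets (crop (290,380) and (385,265)). The weight is upright in its box and the jar is upright. Checking positions numerically and preparing the fin grasp.

```bash
python3 - <<'E'
from h import *
T=np.array([.4908,-.1285]);a=np.radians(77.4);M=np.array([[np.cos(a),np.sin(a)],[-np.sin(a),np.cos(a)]])
for q in [(240+290/5,130+355/5),(240+386/5,130+247/5)]:
    p=w("side",*q,.039);print(p,M@(p[:2]-T))
g=arm.get_image("top").astype(int)
p=px("top",[.4908,-.1285,.07]);x,y=map(int,p);c=g[y-25:y+25,x-25:x+25].max(2)
ys,xs=np.nonzero(c<45);print(p,len(xs),x-25+xs.mean(),y-25+ys.mean(),xs.min(),xs.max(),ys.min(),ys.max())
print("fin",w("top",x-25+xs.mean(),y-25+ys.mean(),.05))
s=g[:,:].max(2);
c=[(240+u/5,130+v/5) for u,v in [(315,262),(374,245)]];print("fin top ends side",[w("side",*q,.072) for q in c])
go([.4905,-.1285,.15],77.4+90)
E
```

```text
[ 0.47832177 -0.06433985  0.039     ] [0.05989292 0.02617382]
[ 0.50867845 -0.19672792  0.039     ] [-0.0626847  -0.03233134]<stdin>:7: RuntimeWarning: Mean of empty slice.
  ret = ret.dtype.type(ret / rcount)
Traceback (most recent call last):
ValueError: zero-size array to reduction operation minimum which has no identity
```

```bash
python3 -m pendant '[[60,0.7,-0.4,0,0,0,0.75],[60,1.4,-0.8,0,0,0,1.5],[60,2.1,-1.1,0,0,0,2.25],[60,2.79,-1.47,0,0,0,3],[60,2.79,-1.47,0,0,0,3.75]]' && python3 -m pendant '[[60,0,0,0,0,0,0.75],[60,0,0,0,0,0,1.5],[60,0,0,0,0,0,2.25],[60,0,0,0,0,0,3],[60,0,0,0,0,0,3.75]]' && python3 -m pendant '[[60,0,0,0,0,0,0.75],[60,0,0,0,0,0,1.5],[60,0,0,0,0,0,2.25],[60,0,0,0,0,0,3],[60,0,0,0,0,0,3.75]]'; python3 -c "
from h import *
st();go([.4906,-.1283,.036],77.4)"
```

```text
t: 29.9
position: [0.485, -0.1278, 0.1774]
eef_rot: [-180.0, 0.0, 137.1]
contact_force: [0.6, -0.7, -0.5]
finger_gap: 0.06
grasp_force: 0.0
t: 30.4
position: [0.4881, -0.1274, 0.177]
eef_rot: [180.0, 0.0, 107.2]
contact_force: [-0.1, 0.2, -0.3]
finger_gap: 0.0596
grasp_force: 0.0
t: 30.9
position: [0.4882, -0.1274, 0.177]
eef_rot: [180.0, 0.0, 77.2]
contact_force: [0.6, 0.3, -0.3]
finger_gap: 0.0599
grasp_force: 0.0
30.9 [ 0.4882 -0.1274  0.177 ] [179.95   0.    77.16] F [ 0.6  0.3 -0.3] gap 0.0599 0.0
shift units [-0.009  0.062  3.524]
turn units [ 0.006  0.    -0.031]
```

```bash
python3 -m pendant '[[60,0,0.06,0.9,0,0,0],[60,0,0.06,1.8,0,0,0],[60,0,0.06,2.6,0,0,0],[60,0,0.06,3.2,0,0,0],[60,0,0.06,3.5,0,0,0]]' 40 && python3 -m pendant '[[50,0,0,0,0,0,0],[40,0,0,0,0,0,0],[30,0,0,0,0,0,0],[20,0,0,0,0,0,0],[14,0,0,0,0,0,0]]' && python3 -m pendant '[[10,0,0,0,0,0,0],[6,0,0,0,0,0,0],[4,0,0,0,0,0,0],[4,0,0,0,0,0,0],[4,0,0,0,0,0,0]]'; python3 -c "
from h import *
st();look('side','pot0',5);tray_pose('side')"
```

```text
t: 31.4
position: [0.4892, -0.1276, 0.0347]
eef_rot: [-179.9, -0.0, 77.4]
contact_force: [0.5, -0.0, 0.0]
finger_gap: 0.0599
grasp_force: 0.0
t: 31.9
position: [0.4917, -0.1282, 0.0374]
eef_rot: [179.9, 0.0, 77.4]
contact_force: [-0.3, -0.1, 1.3]
finger_gap: 0.0144
grasp_force: 0.0
t: 32.4
position: [0.4913, -0.1282, 0.0371]
eef_rot: [180.0, 0.0, 77.4]
contact_force: [-1.9, -0.0, 5.9]
finger_gap: 0.0093
grasp_force: 40.3
32.4 [ 0.4913 -0.1282  0.0371] [179.95   0.    77.4 ] F [-1.9 -0.   5.9] gap 0.0093 40.3
side pot0 [(array([0.425, 0.4  , 0.018]), 0.69), (array([ 0.491, -0.183,  0.031]), 0.66), (array([ 0.466, -0.055,  0.034]), 0.65)]
tray [ 0.4911 -0.1263] [0.192 0.152] 79.03
tray [ 0.402  -0.4222] [0.047 0.199] 28.62
```

```bash
python3 - <<'E'
from h import *
S=lambda u,v:(110+u/3.5,180+v/3.5)
for nm,a,b in [("near lip y+64",(320,373),(503,240)),("far lip y-64",(203,285),(366,177))]:
    A=w("side",*S(*a),.022);B=w("side",*S(*b),.022);print(nm,A,B,np.linalg.norm(A-B),np.degrees(np.arctan2(*(A-B)[:2][::-1])))
g=arm.get_image("top");c=g[170:240,130:255][:,:,::-1];cv2.imwrite("pics/d3.png",cv2.convertScaleAbs(cv2.resize(c,None,fx=6.4,fy=6.4,interpolation=cv2.INTER_CUBIC),alpha=1.3,beta=0))
for o,th in [((.5114,.234),92.2)]:
    a=np.radians(th);X=np.array([np.cos(a),np.sin(a)]);Y=np.array([-np.sin(a),np.cos(a)])
    for d in [(106,64,22),(-70,64,22),(106,-64,22),(-70,-64,22),(-70,73,22),(-95,73,22)]:
        p=np.array(o)+(d[0]*X+d[1]*Y)/1000;q=px("top",[*p,d[2]/1000]);print(d,p.round(4),((q-[130,170]+.5)*6.4-.5).round())
E
```

```text
near lip y+64 [0.44039204 0.33898889 0.022     ] [0.44288929 0.1599065  0.022     ] 0.17909979586831215 90.79892154633575
far lip y-64 [0.57061004 0.33352791 0.022     ] [0.57581473 0.1722004  0.022     ] 0.16141144939765678 91.84781477484081
(106, 64, 22) [0.4434 0.3375] [134. 343.]
(-70, 64, 22) [0.4501 0.1616] [518. 332.]
(106, -64, 22) [0.5713 0.3424] [139.  69.]
(-70, -64, 22) [0.578  0.1665] [516.  57.]
(-70, 73, 22) [0.4411 0.1612] [518. 351.]
(-95, 73, 22) [0.4421 0.1363] [572. 350.]
```

View pics/d3.png

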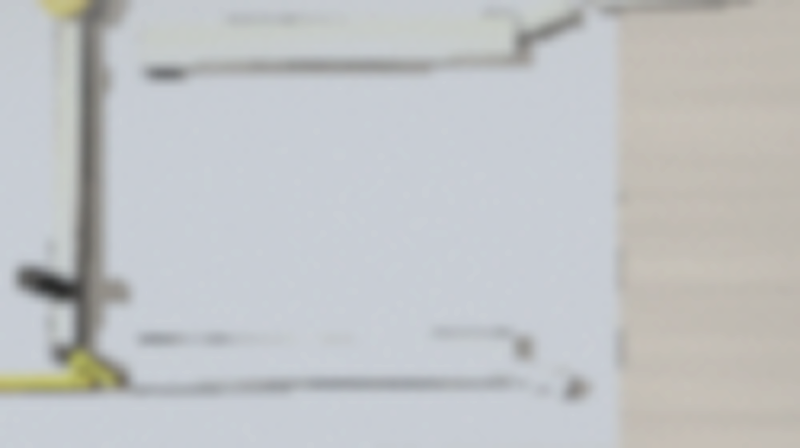

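Rail lip lines observed at (140,340)–(515,331) and (150,67)–(525,57) match the predicted dock pose within a few mm. The arm is still hooked.

```bash
python3 -m pendant '[[4,0,0,0,0,0,-0.2],[4,0,0,0,0,0,-0.6],[4,0,0,0,0,0,-1.1],[4,0,0,0,0,0,-1.6],[4,0,0,0,0,0,-1.83]]' ; python3 -c "
from h import *
st();go([.5183,.0241,.0371],92)"
```

```text
t: 33.1
position: [0.4916, -0.1283, 0.0371]
eef_rot: [179.9, 0.0, 92.1]
contact_force: [-0.8, 1.1, 4.2]
finger_gap: 0.0096
grasp_force: 40.3
33.1 [ 0.4916 -0.1283  0.0371] [1.7993e+02 2.0000e-02 9.2110e+01] F [-0.8  1.1  4.2] gap 0.0096 40.3
shift units [ 3.783e+00  8.070e-01 -1.000e-03]
turn units [0.009 0.003 0.014]
```

```bash
python3 -m pendant '[[4,0.15,0.03,0,0,0,0],[4,0.4,0.08,0,0,0,0],[4,0.7,0.15,0,0,0,0],[4,1.0,0.22,0,0,0,0],[4,1.3,0.28,0,0,0,0]]' && python3 -m pendant '[[4,0.3,0.06,0,0,0,0],[4,0.6,0.12,0,0,0,0],[4,0.9,0.18,0,0,0,0],[4,1.15,0.24,0,0,0,0],[4,1.3,0.28,0,0,0,0]]' && python3 -m pendant '[[4,0.25,0.06,0,0,0,0],[4,0.55,0.12,0,0,0,0],[4,0.85,0.18,0,0,0,0],[4,1.1,0.24,0,0,0,0],[4,1.18,0.25,0,0,0,0]]'; python3 -c "
from h import *
st();save('side','pics/e1.png',[160,150,360,300],4);tray_pose();go([.5183,.0241,.0371],92)"
```

```text
t: 33.6
position: [0.501, -0.0764, 0.0371]
eef_rot: [179.9, 0.2, 91.9]
contact_force: [-0.6, -5.8, 5.6]
finger_gap: 0.0094
grasp_force: 40.3
t: 34.1
position: [0.5102, -0.0238, 0.0371]
eef_rot: [180.0, 0.2, 92.0]
contact_force: [-1.2, -7.4, 5.9]
finger_gap: 0.0096
grasp_force: 40.5
t: 34.6
position: [0.5187, 0.024, 0.0371]
eef_rot: [179.9, 0.1, 92.0]
contact_force: [-0.5, -6.7, 5.4]
finger_gap: 0.0096
grasp_force: 40.5
34.6 [0.5187 0.024  0.0371] [1.7993e+02 1.4000e-01 9.2010e+01] F [-0.5 -6.7  5.4] gap 0.0096 40.5
tray [ 0.364  -0.4493] [0.144 0.189] 29.99
tray [ 0.5306 -0.0736] [0.058 0.088] 78.94
shift units [-0.004 -0.011  0.   ]
turn units [0.01  0.008 0.002]
```

View pics/e1.png

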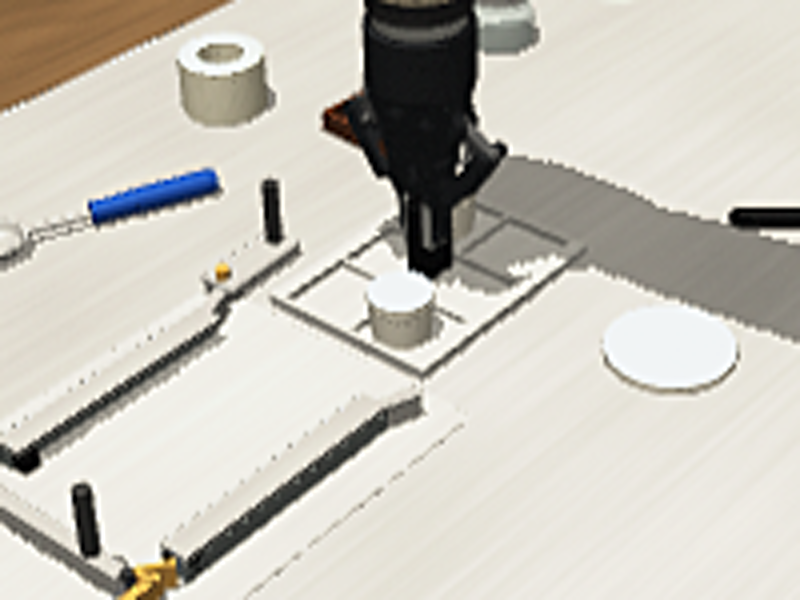

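The tray is aligned at the mouth and clear of the button (post at (272,210)) and the near flare (415,395). Feeding in while watching lateral force.

```bash
python3 -m pendant '[[4,0.12,0,0,0,0,0],[4,0.3,0,0,0,0,0],[4,0.5,0,0,0,0,0],[4,0.7,0,0,0,0,0],[4,0.9,0,0,0,0,0]]' && python3 -m pendant '[[4,0.2,0,0,0,0,0],[4,0.4,0,0,0,0,0],[4,0.6,0,0,0,0,0],[4,0.8,0,0,0,0,0],[4,1,0,0,0,0,0]]'; python3 -c "
from h import *
st();go([.511,.234,.0371],92)"
```

```text
t: 35.2
position: [0.5174, 0.0594, 0.0371]
eef_rot: [179.9, 0.1, 91.9]
contact_force: [-0.2, -6.7, 6.0]
finger_gap: 0.0096
grasp_force: 40.4
t: 35.7
position: [0.5159, 0.0994, 0.0371]
eef_rot: [179.9, 0.1, 91.9]
contact_force: [0.0, -6.8, 5.2]
finger_gap: 0.0098
grasp_force: 40.5
35.7 [0.5159 0.0994 0.0371] [1.7992e+02 1.5000e-01 9.1950e+01] F [ 0.  -6.8  5.2] gap 0.0098 40.5
shift units [ 3.366 -0.009 -0.009]
turn units [ 0.01   0.019 -0.007]
```

```bash
python3 -m pendant '[[4,0.2,0,0,0,0,0],[4,0.4,0,0,0,0,0],[4,0.6,0,0,0,0,0],[4,0.8,0,0,0,0,0],[4,1,0,0,0,0,0]]' && python3 -m pendant '[[4,0.2,0,0,0,0,0],[4,0.4,0,0,0,0,0],[4,0.6,0,0,0,0,0],[4,0.8,0,0,0,0,0],[4,1,0,0,0,0,0]]' && python3 -m pendant '[[4,0.2,0,0,0,0,0],[4,0.4,0,0,0,0,0],[4,0.6,0,0,0,0,0],[4,0.75,0,0,0,0,0],[4,0.85,0,0,0,0,0]]'; python3 -c "
from h import *
st();go([.511,.234,.0371],92)"
```

```text
t: 36.2
position: [0.5145, 0.1394, 0.0371]
eef_rot: [179.9, 0.1, 91.9]
contact_force: [-0.1, -7.0, 6.5]
finger_gap: 0.0095
grasp_force: 40.5
t: 36.7
position: [0.513, 0.1793, 0.0371]
eef_rot: [179.9, 0.1, 91.9]
contact_force: [0.2, -6.6, 6.1]
finger_gap: 0.0093
grasp_force: 40.6
t: 37.2
position: [0.5118, 0.2134, 0.0371]
eef_rot: [179.9, 0.1, 92.0]
contact_force: [0.4, -6.7, 6.6]
finger_gap: 0.0094
grasp_force: 40.6
37.2 [0.5118 0.2134 0.0371] [1.7992e+02 1.4000e-01 9.1960e+01] F [ 0.4 -6.7  6.6] gap 0.0094 40.6
shift units [ 0.516 -0.002 -0.001]
turn units [ 0.01   0.018 -0.005]
```

Slow approach to the stops.

```bash
python3 -m pendant '[[4,0.08,0,0,0,0,0],[4,0.16,0,0,0,0,0],[4,0.24,0,0,0,0,0],[4,0.32,0,0,0,0,0],[4,0.4,0,0,0,0,0]]' && python3 -m pendant '[[4,0.03,0,0,0,0,0],[4,0.06,0,0,0,0,0],[4,0.09,0,0,0,0,0],[4,0.12,0,0,0,0,0],[4,0.12,0,0,0,0,0]]' ; python3 -c "
from h import *
st()"
```

```text
t: 37.7
position: [0.5112, 0.229, 0.0371]
eef_rot: [179.9, 0.1, 91.9]
contact_force: [0.7, -6.3, 7.0]
finger_gap: 0.0099
grasp_force: 40.6
t: 38.2
position: [0.511, 0.234, 0.0371]
eef_rot: [179.9, 0.1, 91.9]
contact_force: [0.5, -6.6, 7.0]
finger_gap: 0.0098
grasp_force: 40.6
38.2 [0.511  0.234  0.0371] [1.7992e+02 1.3000e-01 9.1950e+01] F [ 0.5 -6.6  7. ] gap 0.0098 40.6
```

```bash
python3 -m pendant '[[4,0.02,0,0,0,0,0],[4,0.04,0,0,0,0,0],[4,0.06,0,0,0,0,0],[4,0.08,0,0,0,0,0],[4,0.1,0,0,0,0,0]]' ; python3 -m pendant '[[4,0.01,0,0,0,0,0],[4,0.02,0,0,0,0,0],[4,0.03,0,0,0,0,0],[4,0.04,0,0,0,0,0],[4,0.05,0,0,0,0,0]]' ; python3 -c "
from h import *
st()"
```

```text
t: 38.7
position: [0.5108, 0.2372, 0.0371]
eef_rot: [179.9, 0.2, 91.9]
contact_force: [-0.4, -11.5, 8.8]
finger_gap: 0.0099
grasp_force: 40.9
t: 39.2
position: [0.5106, 0.2374, 0.0372]
eef_rot: [179.9, 0.4, 91.8]
contact_force: [-1.4, -17.1, 12.1]
finger_gap: 0.0092
grasp_force: 41.4
39.2 [0.5106 0.2374 0.0372] [179.93   0.41  91.85] F [ -1.4 -17.1  12.1] gap 0.0092 41.4
```

It has met the stops (force rising, no further travel). Relax the push, let go, and rise.

```bash
python3 -m pendant '[[4,-0.03,0,0,0,0,0],[4,-0.05,0,0,0,0,0],[10,-0.05,0,0,0,0,0],[14,-0.05,0,0,0,0,0],[20,-0.05,0,0,0,0,0]]' && python3 -m pendant '[[30,0,0,0,0,0,0],[50,0,0,0,0,0,0],[50,0,0,-0.6,0,0,0],[50,0,0,-1.4,0,0,0],[50,0,0,-2.2,0,0,0]]' && python3 -m pendant '[[50,0,0,-1,0,0,0],[50,-1,0,-1.2,0,0,0],[50,-2,0.5,-1.2,0,0,0],[50,-3,1,-1.2,0,0,0],[50,-4,1.5,-1.2,0,0,0]]'; python3 -c "
from h import *
s=st();save('side','pics/f1.png',[130,160,320,300],4);tray_pose();print(s['joints'])
"
```

```text
t: 39.7
position: [0.5101, 0.2391, 0.0361]
eef_rot: [-180.0, -0.0, 92.0]
contact_force: [-0.2, -0.5, 0.5]
finger_gap: 0.0198
grasp_force: 0.0
t: 40.2
position: [0.5099, 0.2388, 0.125]
eef_rot: [-179.9, 0.0, 92.0]
contact_force: [1.2, 0.7, 0.1]
finger_gap: 0.0501
grasp_force: 0.0
t: 40.7
position: [0.5767, 0.0799, 0.1728]
eef_rot: [180.0, -0.0, 92.1]
contact_force: [1.6, 0.4, -0.0]
finger_gap: 0.0499
grasp_force: 0.0
40.7 [0.5767 0.0799 0.1728] [ 1.7996e+02 -2.0000e-02  9.2080e+01] F [ 1.6  0.4 -0. ] gap 0.0499 0.0
tray [ 0.364  -0.4493] [0.144 0.189] 29.99
tray [ 0.5306 -0.0736] [0.058 0.088] 78.94
[ 7.88316178e+00  1.36679831e+01 -1.76800153e+00  7.45178127e+01
  1.16385178e-02  9.58027205e+01]
```

View pics/f1.png

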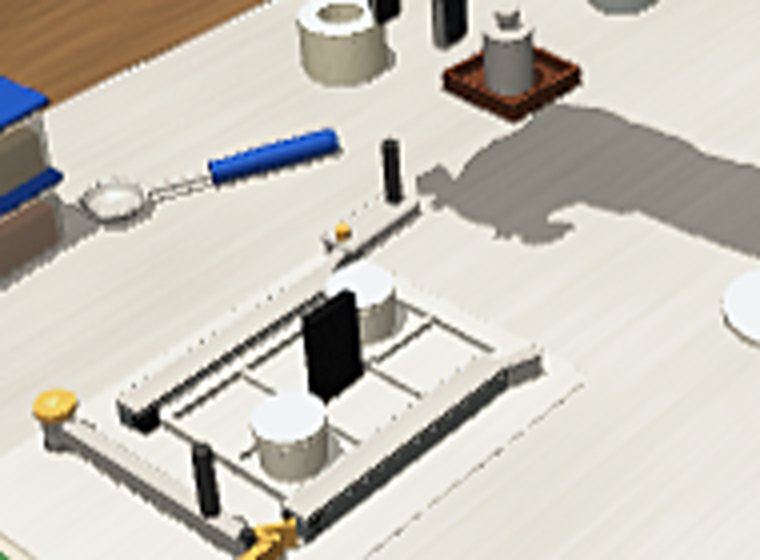

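The tray is home under both lips, the pots are standing at (290,435) and (365,300), and the arm is hooked at (255,535). Next is the button, with its post at (392,170).

```bash
python3 -c "
from h import *
go([.6245,.0722,.03],92)
h=np.array([.6188,.1280]);a=np.radians(92);X=np.array([np.cos(a),np.sin(a)]);Y=np.array([np.sin(a),-np.cos(a)])
P=lambda f:h+.055*np.array([np.cos(np.radians(f)),np.sin(np.radians(f))])
for f in np.linspace(-84.2,-179.5,16): q=P(f)-P(-84.2);print(round(f,1),np.round([q@X/.04,q@Y/.04],2))"
python3 -m pendant '[[50,-0.1,0.6,0.6,0,0,0],[50,-0.2,1.18,1.5,0,0,0],[50,-0.23,1.19,2.4,0,0,0],[50,-0.23,1.19,3.2,0,0,0],[50,-0.23,1.19,3.55,0,0,0]]' 25 && python3 -m pendant '[[40,0,0,0,0,0,0],[25,0,0,0,0,0,0],[14,0,0,0,0,0,0],[8,0,0,0,0,0,0],[8,0,0,0,0,0,0]]' && python3 -c "
from h import *
st()"
```

```text
shift units [-0.152  1.156  3.553]
turn units [ 0.004  0.009 -0.033]
-84.2 [0. 0.]
-90.6 [-0.   -0.15]
-96.9 [ 0.01 -0.3 ]
-103.3 [ 0.05 -0.45]
-109.6 [ 0.09 -0.6 ]
-116.0 [ 0.16 -0.74]
-122.3 [ 0.24 -0.87]
-128.7 [ 0.33 -0.99]
-135.0 [ 0.43 -1.1 ]
-141.4 [ 0.55 -1.19]
-147.7 [ 0.68 -1.28]
-154.1 [ 0.81 -1.35]
-160.4 [ 0.96 -1.4 ]
-166.8 [ 1.1  -1.44]
-173.1 [ 1.26 -1.46]
-179.5 [ 1.41 -1.47]
t: 41.3
position: [0.6217, 0.0739, 0.0267]
eef_rot: [-179.7, 0.0, 92.1]
contact_force: [-0.9, -0.2, -0.2]
finger_gap: 0.0497
grasp_force: 0.0
t: 41.8
position: [0.6253, 0.0738, 0.0327]
eef_rot: [179.8, -0.0, 92.0]
contact_force: [-1.0, 2.0, 7.2]
finger_gap: 0.0111
grasp_force: 25.4
41.8 [0.6253 0.0738 0.0327] [ 1.7979e+02 -3.0000e-02  9.2040e+01] F [-1.   2.   7.2] gap 0.0111 25.4
```

```bash
python3 -m pendant '[[8,0,-0.15,0,0,0,0],[8,0.01,-0.3,0,0,0,0],[8,0.05,-0.45,0,0,0,0],[8,0.09,-0.6,0,0,0,0],[8,0.16,-0.74,0,0,0,0]]' && python3 -m pendant '[[8,0.08,-0.13,0,0,0,0],[8,0.17,-0.25,0,0,0,0],[8,0.27,-0.36,0,0,0,0],[8,0.39,-0.45,0,0,0,0],[8,0.52,-0.54,0,0,0,0]]' && python3 -m pendant '[[8,0.13,-0.07,0,0,0,0],[8,0.28,-0.12,0,0,0,0],[8,0.42,-0.16,0,0,0,0],[8,0.58,-0.18,0,0,0,0],[8,0.7,-0.19,0,0,0,0]]'; python3 -c "
from h import *
st()"
```

```text
t: 42.3
position: [0.5959, 0.0779, 0.0326]
eef_rot: [179.7, 0.1, 92.0]
contact_force: [3.4, -4.4, 6.2]
finger_gap: 0.0109
grasp_force: 25.7
t: 42.8
position: [0.5737, 0.0987, 0.0324]
eef_rot: [179.7, 0.0, 92.0]
contact_force: [4.3, -2.9, 6.0]
finger_gap: 0.0113
grasp_force: 25.7
t: 43.3
position: [0.5648, 0.1264, 0.0322]
eef_rot: [179.8, 0.1, 92.0]
contact_force: [4.2, -3.6, 6.1]
finger_gap: 0.0112
grasp_force: 25.8
43.3 [0.5648 0.1264 0.0322] [1.7976e+02 7.0000e-02 9.2000e+01] F [ 4.2 -3.6  6.1] gap 0.0112 25.8
```

```bash
python3 -m pendant '[[8,0.03,0,0,0,0,0],[8,0.05,0,0,0,0,0],[8,0.07,0,0,0,0,0],[8,0.07,0,0,0,0,0],[8,0.07,0,0,0,0,0]]' && python3 -m pendant '[[14,0,0,0,0,0,0],[20,0,0,0,0,0,0],[30,0,0,0,0,0,0],[40,0,0,0,0,0,0],[50,0,0,0,0,0,0]]' && python3 -m pendant '[[50,0,0,0,0,0,0],[50,0,0,-0.7,0,0,0],[50,0,0,-1.5,0,0,0],[50,0,0,-2.4,0,0,0],[50,0,0,-3.4,0,0,0]]' && python3 -m pendant '[[50,-1,0,0,0,0,0],[50,-2,0,0,0,0,0],[50,-3,-0.5,0,0,0,0],[50,-4,-1,0,0,0,0],[50,-5,-1.5,0,0,0,0]]' && python3 -m pendant '[[50,-1,-0.5,0,0,0,0],[50,-2,-1,0,0,0,0],[50,-3,-1.5,0,0,0,0],[50,-4,-2,0,0,0,0],[50,-4,-2,0,0,0,0]]'; python3 -c "
from h import *
st();save('side','pics/g1.png',[130,140,330,290],4)
im=arm.get_image('top');c=im[155:250,80:255][:,:,::-1];cv2.imwrite('pics/g2.png',cv2.convertScaleAbs(cv2.resize(c,None,fx=4.5,fy=4.5,interpolation=cv2.INTER_CUBIC),alpha=1.2))"
```

```text
t: 43.8
position: [0.5646, 0.129, 0.0322]
eef_rot: [179.8, 0.1, 92.0]
contact_force: [3.2, -2.6, 7.8]
finger_gap: 0.0115
grasp_force: 25.8
t: 44.3
position: [0.5627, 0.1295, 0.0302]
eef_rot: [-179.9, 0.0, 92.0]
contact_force: [-0.1, -1.0, 1.0]
finger_gap: 0.0496
grasp_force: 0.0
t: 44.8
position: [0.5625, 0.1293, 0.1671]
eef_rot: [-179.9, 0.0, 92.0]
contact_force: [0.3, 0.5, -0.1]
finger_gap: 0.0501
grasp_force: 0.0
t: 45.3
position: [0.5094, -0.0739, 0.1664]
eef_rot: [-180.0, 0.0, 92.1]
contact_force: [0.2, -1.2, 1.4]
finger_gap: 0.0502
grasp_force: 0.0
t: 45.8
position: [0.4339, -0.2392, 0.1665]
eef_rot: [-180.0, 0.1, 91.7]
contact_force: [0.4, 0.8, 0.6]
finger_gap: 0.0499
grasp_force: 0.0
45.8 [ 0.4339 -0.2392  0.1665] [-1.7997e+02  7.0000e-02  9.1680e+01] F [0.4 0.8 0.6] gap 0.0499 0.0
```

View pics/g2.png

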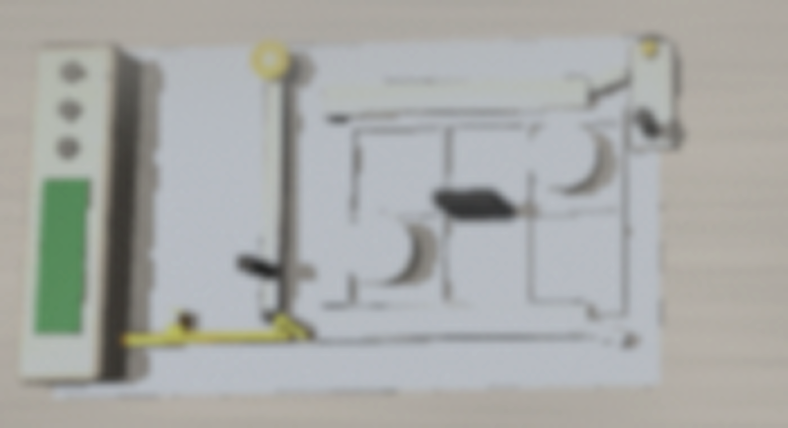

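The turnbutton is across behind the tray (bar at (652,90)) and the arm is at the tooth. I'm checking the left pot's position numerically and in the side view.

```bash
python3 - <<'E'
from h import *
T=np.array([.5109,.236]);a=np.radians(92);M=np.array([[np.cos(a),np.sin(a)],[-np.sin(a),np.cos(a)]])
F=lambda u,v:(130+u/4,160+v/4)
for q in [(290,415),(362,288)]: print("side f1",M@(w("side",*F(*q),.039)[:2]-T))
D=lambda u,v:(80+(u+.5)/4.5-.5,155+(v+.5)/4.5-.5)
o=w("top",*D(354,200),.01);print("rim left edge x",M@(o[:2]-T));o=w("top",*D(626,220),.01);print("rim right x",M@(o[:2]-T))
print("pot right edges",[M@(w("top",*D(*q),.039)[:2]-T) for q in [(411,245),(601,160)]])
for c in ("top","side"):
    for d in look(c,"pot0",4): print(M@(np.array(d["position"][:2])-T))
E
```

```text
side f1 [0.06102511 0.02620111]
side f1 [-0.05597743 -0.02863232]
rim left edge x [ 0.08570034 -0.00904318]
rim right x [-0.09519134  0.00941994]
pot right edges [array([0.03984931, 0.02615454]), array([-0.08292482, -0.02590906])]
top pot0 [(array([0.546, 0.181, 0.04 ]), 0.79), (array([ 0.693, -0.426,  0.039]), 0.69), (array([0.481, 0.294, 0.038]), 0.64)]
[-0.05639833 -0.03335204]
[-0.66775903 -0.15909246]
[0.05889775 0.02756129]
side pot0 [(array([0.469, 0.301, 0.038]), 0.9), (array([ 0.686, -0.423,  0.024]), 0.66), (array([0.529, 0.182, 0.041]), 0.56), (array([0.567, 0.127, 0.017]), 0.54)]
[0.06651565 0.03940264]
[-0.6645026  -0.15180167]
[-0.05428501 -0.01581511]
[-0.11060211 -0.05257207]
```

View pics/g1.png

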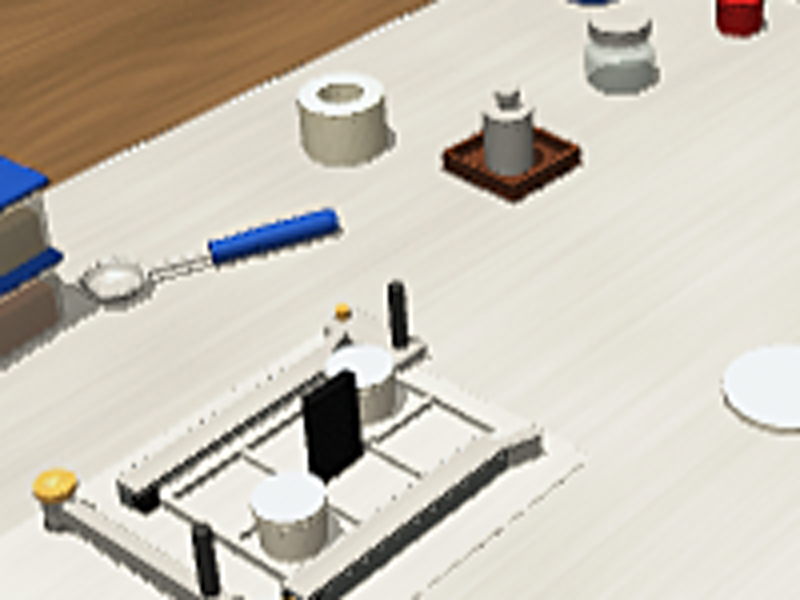

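Pots read within a few mm of their pocket centres, the weight and jar stand upright, and the button is across. Handing in.

```bash
python3 -c "
from rig import arm
print(arm.sign_off())"
```

```text
the job is handed in; nothing more can be done
None
```

I handed the job in at about 46 s: the weight is back in its box, the arm is hooked, both pots are in pockets, the tray is against its stops and the turnbutton is across; sign-off gave no verdict, but the last pictures show all of this with the jar standing.

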